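# Unpile the dental kit onto its rests

### The job

The dental kit has been left piled up on its steel instrument box. Working from the top down, take the pile apart and stand each piece upright in the middle of the rubber rest of its own shape and size: the small jar on the small round rest, the large jar on the large round rest, the bur block squarely on the square rest and, when those three are in place, the emptied instrument box squarely on the long rest. Do not tip anything over, and leave the tooth model and the white bowl where they are.

Things in the scene. Friction and masses are not known exactly. Their poses are not given: they have to be found in the camera images.
- smalljar_center (a point): Small white plastic jar with screw lid (grey disc on the lid), a plain upright cylinder 28 mm in diameter and 30 mm tall, 40 g. It starts standing on the lid of the large jar, at the top of the pile. The point is its centre, half-way up (15 mm above its underside); z up.
- jar_center (a point): Large white plastic jar with screw lid (grey disc on the lid), an upright cylinder 50 mm in diameter and 36 mm tall, flat on top, 110 g. It starts standing on the instrument box, towards one of its two ends, with the small jar on it. The point is its centre, half-way up (18 mm above its underside); z up.
- burblock_center (a point): Bur block: a square aluminium block 44 x 44 mm and 36 mm tall, with nine short dental burs standing up to 16 mm out of its top; 150 g. It starts on the instrument box, towards the other end from the large jar, about 84 mm from it. The point is the block's centre, half-way up (18 mm above its underside); x and y are square to its sides, z up. Hold it by its sides.
- box_center (a point): Steel instrument box, closed, rigid: 160 mm long (its x), 56 mm wide (its y), 30 mm tall, 400 g. It stands on the table under the pile; nothing is fixed to it. The point is its centre, half-way up (15 mm above its underside).
- rest_small_top (a point): Small round black rubber rest with a grey inlay flush in its top, a disc 44 mm in diameter and 5 mm thick, fixed to the table. The point is the centre of its top face; z up.
- rest_round_top (a point): Large round black rubber rest with a grey inlay flush in its top, a disc 74 mm in diameter and 5 mm thick, fixed to the table. The point is the centre of its top face; z up.
- rest_square_top (a point): Square black rubber rest with a grey inlay flush in its top, 66 x 66 mm and 5 mm thick, fixed to the table. The point is the centre of its top face; x and y are square to its sides.
- rest_long_top (a point): Long black rubber rest with a grey inlay flush in its top, 180 mm (its x) by 76 mm (its y) and 5 mm thick, fixed to the table. The point is the centre of its top face.
- model_base (a point): Bystander: tooth model, pink gum and white teeth on a plaster base 58 x 62 mm, 35 mm tall, loose. The point is the centre of its underside. To be left alone.
- bowl: Bystander: small open white ceramic bowl, 64 mm across and 28 mm tall, loose. The point is the centre of its underside. To be left alone.
Mind the look-alikes: they are no part of the job. What is shaped like the part that bears smalljar_center but brown or green is not meant.

How it is judged (in metres and radians):
On the way, in this order (a step that is already met when the one before it is completed fails the run):
1. the small jar stands released on the small round rest (horizontal distance between smalljar_center and rest_small_top below 0.012 m and z of smalljar_center in the frame of rest_small_top between 0.01 and 0.02 m and angle between smalljar_center's own z axis and vertical below 0.1 rad and linear speed of smalljar below 0.02 m/s and angular speed of smalljar below 0.2 rad/s and contact force between smalljar and the fingers below 0.05 N), for 0.2 s.
2. the large jar and the bur block stand released on their rests as well (horizontal distance between jar_center and rest_round_top below 0.012 m and z of jar_center in the frame of rest_round_top between 0.013 and 0.023 m and angle between each of jar_center, burblock_center's own z axis and vertical below 0.1 rad and linear speed of each of jar, burblock below 0.02 m/s and angular speed of each of jar, burblock below 0.2 rad/s and contact force between each of jar, burblock and the fingers below 0.05 N and horizontal distance between burblock_center and rest_square_top below 0.012 m and z of burblock_center in the frame of rest_square_top between 0.013 and 0.023 m and (angle between the x axis of burblock_center and the x axis of rest_square_top, either way round below 0.2 rad or angle between the x axis of burblock_center and the y axis of rest_square_top, either way round below 0.2 rad)), for 0.2 s.
3. the instrument box, emptied, lies released on the long rest (horizontal distance between box_center and rest_long_top below 0.012 m and z of box_center in the frame of rest_long_top between 0.01 and 0.02 m and angle between box_center's own z axis and vertical below 0.1 rad and angle between the x axis of box_center and the x axis of rest_long_top, either way round below 0.2 rad and linear speed of box below 0.02 m/s and angular speed of box below 0.2 rad/s and contact force between box and the fingers below 0.05 N), for 0.2 s.
At the end, for the whole second after the job is handed in: Each of the four pieces stands upright (within 0.1 rad), released and at rest on its own rest, its centre within 12 mm horizontally of the rest's centre: small jar on small round, large jar on large round, bur block on square (sides parallel within 0.2 rad), box on long (lengthways, within 0.2 rad) (all of step 1 and all of step 2 and all of step 3); the robot touches nothing.
It fails at once if a jar, the bur block or the box is tipped over (angle between any of smalljar_center, jar_center, burblock_center, box_center's own z axis and vertical above 0.7 rad).
It fails at once if the tooth model or the bowl is shoved by more than 30 mm (distance of any of model_base, bowl from where it was at the start of the episode above 0.03 m).
It also fails if it takes over 120 s, if anything falls off the work surface, if the arm or the gripper's body presses on something with over 40 N, if the wrist force passes 120 N, or if a joint passes its speed limit or range.

### The arm

A 7-joint arm with a two-finger parallel gripper is mounted at the origin on the work surface. World frame = base frame: x ahead of the robot, y to its left, z up, the work surface at z = 0. Lengths are in mm, angles in degrees, forces in N, time in s.
With the tool pointing down it reaches from about 400 to 850 mm from the base axis. Payload 10.4 kg.
Tool frame: the origin (TCP) lies on the mounting face of the last link; the fingertips stand 182 mm ahead of it and the grasp point (between the pads) lies 164 mm ahead of it (ctrl.grip_depth is the distance from the TCP to the grasp point, in mm); z points along the fingers, y is the line along which they close (so a half turn about z gives the same grasp; the last joint's range is limited). The gripper opens to 87 mm and grips with 3 to 60 N. Pads are 19 mm wide; open, the fingers measure 117 mm over their backs; the gripper's body (75 mm by 190 mm) begins 51 mm behind the grasp point.
Start: joints at [-70.222, 19.034, -3.707, 83.658, 1.238, 77.344, -5.071], TCP at [224.713, 583.212, 404.776] pointing down, gripper open.
Joint ranges: [-148.97, 148.97], [-28.65, 121.19], [-84.17, 76.75], [9.2, 138.47], [-72.65, 252.65], [3.7, 117.97], [-149.18, 149.18]. Speed limits (degrees/s): [127.2, 127.2, 159.86, 159.86, 180, 180, 180].

### API

Orientations are given as a 3x3 rotation matrix whose columns are the frame's x, y, z axes.
In Python, from workcell import ctrl gives the robot as it stands. The module is installed in compiled form; this text tells all that it offers.
- The arm moves only by the tool jog_arm, never from a script. Its argument "steps" is a list of rows, each an object of numbers: "tx", "ty", "tz": the shift along the tool's x, y, z in units of 40 mm (1.0 is 40 mm); "wx", "wy", "wz": the turn, a rotation vector about the tool's x, y, z in units of 5 degrees (1.0 is 5 degrees); "hand": the finger opening in mm, from 0 to 87. In form: [{"tx": .., "ty": .., "tz": .., "wx": .., "wy": .., "wz": .., "hand": ..}, ...]. A call has 1 to 5 rows; each row is the pose to reach, as a shift and turn from the pose commanded when the call began, along the tool's axes at that moment; what a row does not reach only later rows make up. A row lasts 1/12 s, in which the tool goes at most 41.7 mm and 7.16 degrees, less where a joint would pass 70% of its speed; a pose out of reach is approached as far as the arm can. A call with a gripper value outside its range is refused whole. The fingers move at their own pace and stop on an object; "newtons" is the grip in N (left out, the last holds). Time passes only in rows, so rows that repeat a pose let the fingers close. It gives the time, the measured TCP pose, the force, the opening and the grip force at its end, in the units of the state.
- ctrl.observe(): the state, without advancing time (a new reading comes with each control period).
- ctrl.snapshot(name): name is "scene" or "top" or "wrist"; returns a dict with "pixels" (384x512x3 uint8, red, green, blue), "z_map" (384x512 float32, mm along the optical axis (not along the pixel's ray), 0 where there is no reading), "intrinsics" (3x3 intrinsics, pixels), "rvec" (rotation vector, rad) and "tvec" (3), from world to camera coordinates, as OpenCV has them; the wrist camera has in their place "tool_from_camera" (4x4, takes a point from camera to tool coordinates, whose origin is the TCP and whose axes are the flange's). Camera axes: x right, y down, z forward; pixel columns grow to the right and rows downward; lengths in mm; the calibration is good to about 2 mm. The wrist camera is an equidistant fisheye: a pixel r from the principal point sees the ray r / f radians off the axis. A picture is of the moment at which its call begins: read the wrist's pose just before it.
- ctrl.close_job(): hands the job in; it is judged then, once.
Trained networks look in the newest picture that a camera, given by its name, has taken for a name from the list of things; names that differ only in an ending like _2 or _b are one class to them, and where a whole thing is asked for, a point or a joint stands for the part that bears it (a point fixed in the world has none). Each returns a list of dicts, best first, with "score" (0 to 1); they miss things now and then, are a little off and sometimes report something else, mostly with a low value. They report only what shows in the picture. A call takes as long as a camera call. They do not tell look-alikes from the thing itself.
- ctrl.search_frame(camera, target): "xy" ([column, row] in pixels, amid what is visible of it).
- ctrl.landmark_of(camera, target): "xy" ([column, row] in pixels: a listed point, or the origin of a listed thing).
The state is a dict: "t": time; "joint_positions": joint angles; "dq": joint speeds; "joint_efforts": joint torques, N m; "position": TCP position; "eef_rot": TCP orientation; "contact_force": force on the tool from outside, world axes, zero at the start; "moment": the same for the moment, N m; "width": finger opening in mm; "finger_force": force on a finger pad.
Only numpy, scipy, OpenCV 4.12 (cv2) and the standard library are available. Lean on these libraries where they do the work, as an engineer would, in place of code of your own. Each camera call takes 0.05 s, during which the arm holds its last target. There are 200 camera calls.

## Working session

There is one attempt and no reset: what is moved stays moved. The work goes in short steps, Python scripts to look and compute and a tool call to move; the robot and the scene stay as the last step left them, time stands still between calls to the robot, and variables do not carry over. Pictures are saved under pics/ and viewed, at most 14 in all, crops included, and the job is handed in when it is done.

Besides the shell and the picture viewer there is one more tool, called after "Emit:" in YAML: its name, and indented under it one key for each argument. jog_arm: Moves the arm, as the interface text tells. Its arguments: {"type":"object","properties":{"steps":{"type":"array","items":{"type":"object","properties":{"tx":{"type":"number"},"ty":{"type":"number"},"tz":{"type":"number"},"wx":{"type":"number"},"wy":{"type":"number"},"wz":{"type":"number"},"hand":{"type":"number"}}}},"newtons":{"type":"number"}},"required":["steps"]}

```bash
mkdir -p pics
cat > h.py <<'E'
import numpy as np, cv2
from workcell import ctrl
def snap(n,name=None):
    s=ctrl.snapshot(n)
    if name: cv2.imwrite('pics/'+name+'.png',s['pixels'][:,:,::-1])
    return s
def cloud(s):
    K=s['intrinsics'];R=cv2.Rodrigues(np.array(s['rvec'],float))[0];t=np.array(s['tvec'],float).ravel()
    z=s['z_map'].astype(float);v,u=np.mgrid[:z.shape[0],:z.shape[1]]
    c=np.stack([(u-K[0,2])/K[0,0]*z,(v-K[1,2])/K[1,1]*z,z],-1)
    P=(c-t)@R; P[z==0]=np.nan
    return P
E
python3 - <<'E'
from h import *
o=ctrl.observe();print(o['position'],np.round(o['eef_rot'],3),o['width'])
for c in('top','scene'):
    s=snap(c,c+'0');P=cloud(s);np.save(c+'0.npy',P)
    for n in ['smalljar_center','jar_center','burblock_center','box_center','rest_small_top','rest_round_top','rest_square_top','rest_long_top','model_base','bowl']:
        for d in ctrl.landmark_of(c,n)[:3]:
            x,y=map(int,np.round(d['xy'])); print(c,n,np.round(d['score'],2),(x,y),np.round(P[min(max(y,0),383),min(max(x,0),511)]))
a=np.hstack([cv2.imread('pics/top0.png'),cv2.imread('pics/scene0.png')])
cv2.imwrite('pics/both0.png',cv2.resize(a,(800,300),interpolation=cv2.INTER_AREA))
E
```

```text
[224.67383509 583.0936938  403.96029312] [[-0.933  0.36  -0.   ]
 [ 0.36   0.933 -0.001]
 [-0.    -0.001 -1.   ]] 87.19652808834165
top smalljar_center 0.61 (305, 261) [ 346. -120.   29.]
top smalljar_center 0.56 (262, 214) [463. -17.  28.]
top smalljar_center 0.52 (340, 227) [ 429. -216.   -2.]
top jar_center 0.66 (307, 226) [ 428. -120.   95.]
top burblock_center 0.84 (302, 187) [ 524. -115.   63.]
top box_center 0.64 (303, 208) [ 476. -120.   29.]
top rest_small_top 0.48 (166, 143) [653. 228.  10.]
top rest_round_top 0.66 (249, 142) [654.  12.   3.]
top rest_round_top 0.51 (304, 204) [ 486. -122.   33.]
top rest_round_top 0.44 (307, 223) [ 435. -120.   97.]
top rest_square_top 0.86 (117, 233) [423. 350.   6.]
top rest_long_top 0.8 (213, 203) [495. 107.   4.]
top rest_long_top 0.74 (308, 221) [ 439. -123.   95.]
top rest_long_top 0.68 (247, 145) [645.  18.   6.]
top model_base 0.83 (384, 221) [ 441. -320.   26.]
top bowl 0.88 (336, 144) [ 643. -213.    8.]
scene smalljar_center 0.67 (158, 195) [ 433. -230.   34.]
scene smalljar_center 0.56 (199, 176) [ 451. -126.  100.]
scene smalljar_center 0.53 (238, 200) [471. -37.  28.]
scene jar_center 0.79 (201, 189) [ 461. -124.   67.]
scene jar_center 0.67 (200, 181) [ 452. -125.   84.]
scene jar_center 0.35 (362, 251) [654. 225.   9.]
scene burblock_center 0.69 (206, 214) [ 545. -118.   65.]
scene burblock_center 0.27 (200, 180) [ 452. -125.   88.]
scene box_center 0.77 (205, 207) [ 523. -119.   66.]
scene rest_small_top 0.66 (362, 254) [660. 223.   6.]
scene rest_round_top 0.98 (269, 258) [645.  12.   9.]
scene rest_square_top 0.9 (380, 182) [433. 346.   9.]
scene rest_square_top 0.53 (297, 211) [508. 105.   8.]
scene rest_long_top 0.97 (295, 209) [501. 102.   8.]
scene model_base 0.73 (118, 208) [ 457. -326.   25.]
scene bowl 0.77 (164, 275) [ 658. -220.    6.]
```

View pics/top0.png

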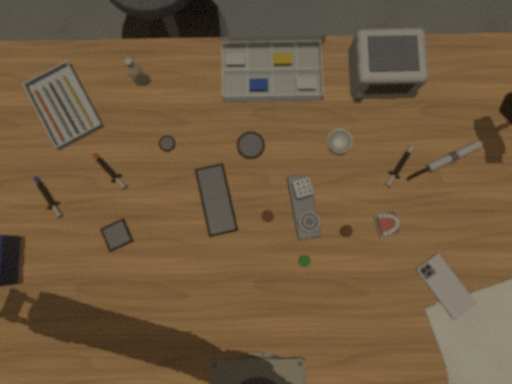

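View pics/scene0.png

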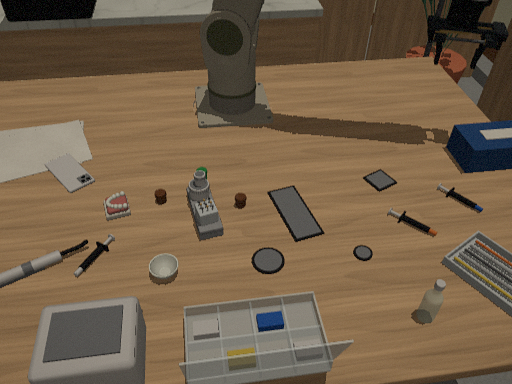

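Run:
```python
from h import *
for c in('top','scene'):
    P=np.load(c+'0.npy');im=cv2.imread(f'pics/{c}0.png');g=cv2.cvtColor(im,cv2.COLOR_BGR2HSV)
    X,Y,Z=P[...,0],P[...,1],P[...,2]
    pile=(np.abs(X-480)<110)&(np.abs(Y+120)<55)
    for nm,m in [('small',pile&(Z>88)&(X<470)),('large',pile&(Z>61)&(Z<72)&(X<472)),('bur',pile&(Z>58)&(X>490)),('box',pile&(Z>24)&(Z<36))]:
        q=P[m][:,:2].astype(np.float32)
        print(c,nm,len(q),'med z',np.round(np.median(Z[m]),1),'min',q.min(0),'max',q.max(0),[np.round(a,1) for a in cv2.minAreaRect(q)])
    for nm,(x,y),r in [('rsmall',(653,226),45),('rround',(650,12),60),('rsq',(428,348),60),('rlong',(498,105),120)]:
        m=(np.hypot(X-x,Y-y)<r)&(g[...,1]<75)
        n,l,st,ce=cv2.connectedComponentsWithStats(m.astype(np.uint8));k=1+np.argmax(st[1:,4]);m=l==k
        # intersect border rays with plane z=5 via pixel rays
        s=P[m];q=s[:,:2].astype(np.float32)
        print(c,nm,len(q),'z',np.round(np.median(s[:,2]),1),[np.round(a,1) for a in cv2.minAreaRect(q)])
```

```text
top small 120 med z 96.4 min [ 425.36234 -136.58868] max [ 453.2159   -109.058556] [array([ 439.8, -123.2]), array([26.1, 28.2]), np.float64(44.3)]
top large 219 med z 66.5 min [ 417.1345  -152.46986] max [ 465.26324 -102.26424] [array([ 441.3, -127.5]), array([48.8, 49.4]), np.float64(45.8)]
top bur 332 med z 66.8 min [ 497.7986  -141.20108] max [548.0489  -90.83047] [array([ 524. , -115.7]), array([44.2, 44.1]), np.float64(14.6)]
top box 739 med z 30.2 min [ 401.81232 -158.1464 ] max [564.7019  -79.90851] [array([ 482.7, -119.9]), array([160. ,  56.9]), np.float64(9.1)]
top rsmall 136 z 6.4 [array([654.2, 226. ]), array([32.6, 33.1]), np.float64(43.9)]
top rround 463 z 6.1 [array([646.4,   9.8]), array([62.4, 62.2]), np.float64(89.0)]
top rsq 494 z 5.8 [array([418.4, 351.8]), array([56.7, 58.1]), np.float64(24.5)]
top rlong 1735 z 5.7 [array([505. ,  99.4]), array([171.3,  68.4]), np.float64(12.2)]
scene small 106 med z 97.1 min [ 425.42044 -138.40773] max [ 454.15213 -111.39452] [array([ 439.9, -124.7]), array([26.5, 28.2]), np.float64(83.4)]
scene large 174 med z 67.9 min [ 418.402   -154.81877] max [ 466.8141   -105.598175] [array([ 444.1, -130.5]), array([48.9, 45.7]), np.float64(77.7)]
scene bur 316 med z 67.9 min [ 498.52957 -143.57793] max [549.8031   -92.685684] [array([ 524.9, -117.7]), array([45.1, 43.8]), np.float64(13.6)]
scene box 398 med z 31.4 min [ 409.82523 -161.4621 ] max [565.73975 -83.88982] [array([ 484.4, -121.8]), array([159.6,  57.3]), np.float64(8.8)]
scene rsmall 192 z 7.2 [array([655.7, 226. ]), array([37.8, 39.3]), np.float64(87.4)]
scene rround 596 z 7.1 [array([648.2,   8.3]), array([69.5, 68.1]), np.float64(40.8)]
scene rsq 350 z 7.3 [array([420.3, 350.1]), array([65.2, 64.6]), np.float64(24.1)]
scene rlong 1444 z 7.2 [array([506.6,  97.8]), array([178.5,  73.8]), np.float64(12.1)]
```

```bash
cat > plan.py <<'E'
from h import *
def plan(wps,off=(0,0)):
    "wps: (x,y,z of grasp point, angle of tool y in deg); prints jog calls"
    o=ctrl.observe();p=np.array(o['position'],float);R=np.array(o['eef_rot'])
    a=np.degrees(np.arctan2(R[1,1],R[0,1]));print('t',round(o['t'],2),'gp',np.round(p-[0,0,164],1),'yaw',round(a,1),'w',round(o['width'],1),'tilt',np.round(R[:2,2],4),'F',np.round(o['contact_force'],1))
    for x,y,z,b in wps:
        q=np.array([x,y,z+164.]);da=(b-a+180)%360-180 if abs(b-a)>180 else b-a
        n=int(max(np.ceil(np.linalg.norm(q-p)/205),np.ceil(abs(da)/33),1))
        p0,a0=p.copy(),a
        for i in range(1,n+1):
            d=p0+(q-p0)*i/n-p;w=-(a0+da*i/n-a)
            c=np.radians(a);ty=np.array([np.cos(c),np.sin(c),0]);tz=np.array([0,0,-1.]);tx=np.cross(ty,tz)
            t=np.round([d@tx/40,d@ty/40,d@tz/40],2);w=round(w/5,2)
            print('  t',t.tolist(),'wz',w,'rows>=%.1f'%max(np.linalg.norm(t)*40/41.7,abs(w)*5/7.16))
            p=p+40*(t[0]*tx+t[1]*ty+t[2]*tz);a=a-w*5
        print(' ->',np.round(p-[0,0,164],1),round(a,1))
E
python3 - <<'E'
from plan import *
im=cv2.imread('pics/scene0.png')[150:250,140:260]
cv2.imwrite('pics/crop.png',cv2.resize(im,None,fx=4,fy=4,interpolation=cv2.INTER_CUBIC))
plan([(430,200,230,-10),(440,-124,200,-81)])
E
```

```text
t 1.1 gp [224.7 583.2 240.8] yaw 68.9 w 86.7 tilt [-0.      0.0001] F [-0.7 -0.2 -0.2]
  t [-2.74, -2.36, 0.09] wz 5.26 rows>=3.7
  t [-3.51, -0.91, 0.09] wz 5.26 rows>=3.7
  t [-3.55, 0.75, 0.09] wz 5.27 rows>=3.7
 -> [430.  199.9 230. ] -10.0
  t [-2.64, 0.55, 0.25] wz 4.73 rows>=3.3
  t [-2.2, 1.57, 0.25] wz 4.73 rows>=3.3
  t [-1.39, 2.32, 0.25] wz 4.74 rows>=3.3
 -> [ 440.1 -124.1  200. ] -81.0
```

View pics/crop.png

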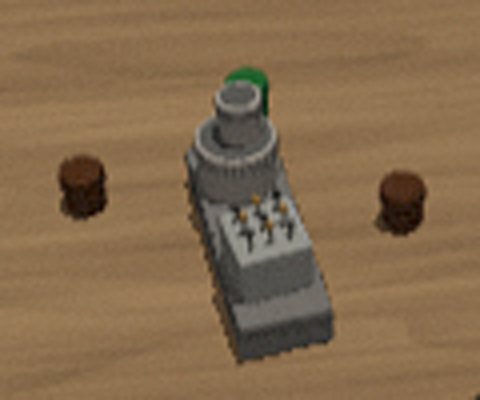

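The crop shows the white/grey small jar on the large jar, at scene pixel (200,177). The bur block is at about (206,212). The things that could be taken for the small jar are brown at (160,196), brown at (240,200) and green behind at (202,171). I choose the white one on top of the pile and move.

Emit:
jog_arm:
  steps:
    - {"tx": -1.37,"ty": -1.18,"tz": 0.05,"wz": 2.63}
    - {"tx": -2.74,"ty": -2.36,"tz": 0.09,"wz": 5.26}
    - {"tx": -2.74,"ty": -2.36,"tz": 0.09,"wz": 5.26}
    - {"tx": -2.74,"ty": -2.36,"tz": 0.09,"wz": 5.26}
    - {"tx": -2.74,"ty": -2.36,"tz": 0.09,"wz": 5.26}
  newtons: 12

```text
invalid input at $.steps[0]: expected keys tx, ty, tz, wx, wy, wz, hand
```

Emit:
jog_arm:
  steps:
    - {"tx": -3.51,"ty": -0.91,"tz": 0.09,"wz": 5.26}
    - {"tx": -3.51,"ty": -0.91,"tz": 0.09,"wz": 5.26}
    - {"tx": -3.51,"ty": -0.91,"tz": 0.09,"wz": 5.26}
    - {"tx": -3.51,"ty": -0.91,"tz": 0.09,"wz": 5.26}
    - {"tx": -3.51,"ty": -0.91,"tz": 0.09,"wz": 5.26}

```text
invalid input at $.steps[0]: expected keys tx, ty, tz, wx, wy, wz, hand
```

Emit:
jog_arm:
  steps:
    - {"tx": -3.55,"ty": 0.75,"tz": 0.09,"wz": 5.27}
    - {"tx": -3.55,"ty": 0.75,"tz": 0.09,"wz": 5.27}
    - {"tx": -3.55,"ty": 0.75,"tz": 0.09,"wz": 5.27}
    - {"tx": -3.55,"ty": 0.75,"tz": 0.09,"wz": 5.27}
    - {"tx": -3.55,"ty": 0.75,"tz": 0.09,"wz": 5.27}

```text
invalid input at $.steps[0]: expected keys tx, ty, tz, wx, wy, wz, hand
```

Emit:
jog_arm:
  steps:
    - {"tx": -2.64,"ty": 0.55,"tz": 0.25,"wz": 4.73}
    - {"tx": -2.64,"ty": 0.55,"tz": 0.25,"wz": 4.73}
    - {"tx": -2.64,"ty": 0.55,"tz": 0.25,"wz": 4.73}
    - {"tx": -2.64,"ty": 0.55,"tz": 0.25,"wz": 4.73}
    - {"tx": -2.64,"ty": 0.55,"tz": 0.25,"wz": 4.73}

```text
invalid input at $.steps[0]: expected keys tx, ty, tz, wx, wy, wz, hand
```

Emit:
jog_arm:
  steps:
    - {"tx": -2.2,"ty": 1.57,"tz": 0.25,"wz": 4.73}
    - {"tx": -2.2,"ty": 1.57,"tz": 0.25,"wz": 4.73}
    - {"tx": -2.2,"ty": 1.57,"tz": 0.25,"wz": 4.73}
    - {"tx": -2.2,"ty": 1.57,"tz": 0.25,"wz": 4.73}
    - {"tx": -2.2,"ty": 1.57,"tz": 0.25,"wz": 4.73}

```text
invalid input at $.steps[0]: expected keys tx, ty, tz, wx, wy, wz, hand
```

Emit:
jog_arm:
  steps:
    - {"tx": -1.39,"ty": 2.32,"tz": 0.25,"wz": 4.74}
    - {"tx": -1.39,"ty": 2.32,"tz": 0.25,"wz": 4.74}
    - {"tx": -1.39,"ty": 2.32,"tz": 0.25,"wz": 4.74}
    - {"tx": -1.39,"ty": 2.32,"tz": 0.25,"wz": 4.74}
    - {"tx": -1.39,"ty": 2.32,"tz": 0.25,"wz": 4.74}

```text
invalid input at $.steps[0]: expected keys tx, ty, tz, wx, wy, wz, hand
```

Emit:
jog_arm:
  steps:
    - {"tx": -2.74,"ty": -2.36,"tz": 0.09,"wx": 0,"wy": 0,"wz": 5.26,"hand": 60}
    - {"tx": -2.74,"ty": -2.36,"tz": 0.09,"wx": 0,"wy": 0,"wz": 5.26,"hand": 60}
    - {"tx": -2.74,"ty": -2.36,"tz": 0.09,"wx": 0,"wy": 0,"wz": 5.26,"hand": 60}
    - {"tx": -2.74,"ty": -2.36,"tz": 0.09,"wx": 0,"wy": 0,"wz": 5.26,"hand": 60}
    - {"tx": -2.74,"ty": -2.36,"tz": 0.09,"wx": 0,"wy": 0,"wz": 5.26,"hand": 60}
  newtons: 12

```text
t: 1.52
position: [296.6, 451.5, 401.6]
eef_rot: [[-0.668, 0.744, 0.002], [0.744, 0.668, -0.001], [-0.001, 0.001, -1.0]]
contact_force: [0.6, 0.3, 0.9]
width: 63.9
finger_force: 0.0
```

Emit:
jog_arm:
  steps:
    - {"tx": -3.51,"ty": -0.91,"tz": 0.09,"wx": 0,"wy": 0,"wz": 5.26,"hand": 60}
    - {"tx": -3.51,"ty": -0.91,"tz": 0.09,"wx": 0,"wy": 0,"wz": 5.26,"hand": 60}
    - {"tx": -3.51,"ty": -0.91,"tz": 0.09,"wx": 0,"wy": 0,"wz": 5.26,"hand": 60}
    - {"tx": -3.51,"ty": -0.91,"tz": 0.09,"wx": 0,"wy": 0,"wz": 5.26,"hand": 60}
    - {"tx": -3.51,"ty": -0.91,"tz": 0.09,"wx": 0,"wy": 0,"wz": 5.26,"hand": 60}

```text
t: 1.93
position: [364.0, 323.6, 397.9]
eef_rot: [[-0.27, 0.963, 0.001], [0.963, 0.27, -0.0], [-0.0, 0.001, -1.0]]
contact_force: [0.1, -0.4, 1.0]
width: 60.3
finger_force: 0.0
```

Emit:
jog_arm:
  steps:
    - {"tx": -3.55,"ty": 0.75,"tz": 0.09,"wx": 0,"wy": 0,"wz": 5.27,"hand": 60}
    - {"tx": -3.55,"ty": 0.75,"tz": 0.09,"wx": 0,"wy": 0,"wz": 5.27,"hand": 60}
    - {"tx": -3.55,"ty": 0.75,"tz": 0.09,"wx": 0,"wy": 0,"wz": 5.27,"hand": 60}
    - {"tx": -3.55,"ty": 0.75,"tz": 0.09,"wx": 0,"wy": 0,"wz": 5.27,"hand": 60}
    - {"tx": -3.55,"ty": 0.75,"tz": 0.09,"wx": 0,"wy": 0,"wz": 5.27,"hand": 60}

```text
t: 2.35
position: [432.0, 196.0, 394.2]
eef_rot: [[0.184, 0.983, 0.001], [0.983, -0.184, -0.0], [-0.0, 0.001, -1.0]]
contact_force: [0.2, -0.0, -0.0]
width: 59.9
finger_force: 0.0
```

```bash
python3 -c "
from plan import *
plan([(440,-124,200,-81)])"
```

```text
t 2.35 gp [432.  196.  230.2] yaw -10.6 w 59.9 tilt [ 0.0011 -0.0004] F [ 0.2 -0.  -0. ]
  t [-2.61, 0.56, 0.25] wz 4.69 rows>=3.3
  t [-2.17, 1.55, 0.25] wz 4.69 rows>=3.3
  t [-1.38, 2.28, 0.26] wz 4.7 rows>=3.3
 -> [ 439.9 -123.9  199.8] -81.0
```

Emit:
jog_arm:
  steps:
    - {"tx": -2.61,"ty": 0.56,"tz": 0.25,"wx": 0,"wy": 0,"wz": 4.69,"hand": 60}
    - {"tx": -2.61,"ty": 0.56,"tz": 0.25,"wx": 0,"wy": 0,"wz": 4.69,"hand": 60}
    - {"tx": -2.61,"ty": 0.56,"tz": 0.25,"wx": 0,"wy": 0,"wz": 4.69,"hand": 60}
    - {"tx": -2.61,"ty": 0.56,"tz": 0.25,"wx": 0,"wy": 0,"wz": 4.69,"hand": 60}
    - {"tx": -2.61,"ty": 0.56,"tz": 0.25,"wx": 0,"wy": 0,"wz": 4.69,"hand": 60}

```text
t: 2.77
position: [433.9, 93.1, 384.2]
eef_rot: [[0.553, 0.833, 0.0], [0.833, -0.553, 0.001], [0.001, -0.0, -1.0]]
contact_force: [0.6, 1.5, -0.2]
width: 60.1
finger_force: 0.0
```

Emit:
jog_arm:
  steps:
    - {"tx": -2.17,"ty": 1.55,"tz": 0.25,"wx": 0,"wy": 0,"wz": 4.69,"hand": 60}
    - {"tx": -2.17,"ty": 1.55,"tz": 0.25,"wx": 0,"wy": 0,"wz": 4.69,"hand": 60}
    - {"tx": -2.17,"ty": 1.55,"tz": 0.25,"wx": 0,"wy": 0,"wz": 4.69,"hand": 60}
    - {"tx": -2.17,"ty": 1.55,"tz": 0.25,"wx": 0,"wy": 0,"wz": 4.69,"hand": 60}
    - {"tx": -2.17,"ty": 1.55,"tz": 0.25,"wx": 0,"wy": 0,"wz": 4.69,"hand": 60}

```text
t: 3.18
position: [438.1, -12.9, 374.1]
eef_rot: [[0.837, 0.547, 0.0], [0.547, -0.837, 0.0], [0.001, -0.0, -1.0]]
contact_force: [0.1, 0.8, -0.6]
width: 59.7
finger_force: 0.0
```

Emit:
jog_arm:
  steps:
    - {"tx": -1.38,"ty": 2.28,"tz": 0.26,"wx": 0,"wy": 0,"wz": 4.7,"hand": 60}
    - {"tx": -1.38,"ty": 2.28,"tz": 0.26,"wx": 0,"wy": 0,"wz": 4.7,"hand": 60}
    - {"tx": -1.38,"ty": 2.28,"tz": 0.26,"wx": 0,"wy": 0,"wz": 4.7,"hand": 60}
    - {"tx": -1.38,"ty": 2.28,"tz": 0.26,"wx": 0,"wy": 0,"wz": 4.7,"hand": 60}
    - {"tx": -1.38,"ty": 2.28,"tz": 0.26,"wx": 0,"wy": 0,"wz": 4.7,"hand": 60}

```text
t: 3.6
position: [441.9, -119.1, 363.5]
eef_rot: [[0.986, 0.169, -0.0], [0.169, -0.986, -0.0], [-0.0, 0.0, -1.0]]
contact_force: [-0.2, 1.7, 0.5]
width: 60.0
finger_force: 0.0
```

```bash
cat >> plan.py <<'E'
def wcloud(name=None):
    o=ctrl.observe();s=snap('wrist',name);K=s['intrinsics'];T=np.array(s['tool_from_camera'],float)
    z=s['z_map'].astype(float);v,u=np.mgrid[:z.shape[0],:z.shape[1]]
    a=(u-K[0,2])/K[0,0];b=(v-K[1,2])/K[1,1];r=np.hypot(a,b)+1e-9;k=np.tan(np.minimum(r,1.5))/r
    c=np.stack([a*k*z,b*k*z,z],-1)@T[:3,:3].T+T[:3,3]
    P=c@np.array(o['eef_rot']).T+np.array(o['position']);P[z==0]=np.nan
    return s,P
def rect(P,m,nm):
    q=P[m][:,:2].astype(np.float32)
    if len(q)>4: print(nm,len(q),'z',np.round(np.median(P[m][:,2]),1),[np.round(a,1) for a in cv2.minAreaRect(q)],'circ',[np.round(a,1) for a in cv2.minEnclosingCircle(q)])
E
python3 -c "
from plan import *
plan([(440,-124,120,-81)])
s,P=wcloud('w1')
pile=(np.abs(P[...,0]-480)<110)&(np.abs(P[...,1]+120)<60)
X,Z=P[...,0],P[...,2]
rect(P,pile&(Z>90)&(Z<103),'small')
rect(P,pile&(Z>60)&(Z<72)&(X<472),'large')
rect(P,pile&(Z>58)&(Z<72)&(X>490),'bur')
rect(P,pile&(Z>24)&(Z<36),'box')
"
```

```text
t 3.6 gp [ 441.9 -119.1  199.5] yaw -80.3 w 60.0 tilt [-0.     -0.0001] F [-0.2  1.7  0.5]
  t [-0.07, 0.11, 1.99] wz 0.14 rows>=1.9
 -> [ 439.9 -123.9  119.9] -81.0
small 815 z 96.4 [array([ 440.1, -125.6]), array([28.7, 28. ]), np.float64(82.6)] circ [array([ 439.7, -125.5]), np.float64(14.8)]
large 1139 z 66.5 [array([ 443.9, -129.7]), array([50.3, 46.8]), np.float64(83.1)] circ [array([ 441.9, -129.9]), np.float64(25.5)]
bur 1954 z 66.3 [array([ 523.9, -117.7]), array([44.5, 44.1]), np.float64(15.0)] circ [array([ 524.3, -117.6]), np.float64(29.8)]
box 3269 z 30.2 [array([ 482.9, -122.2]), array([160.,  57.]), np.float64(9.2)] circ [array([ 482.8, -122.4]), np.float64(83.5)]
```

View pics/w1.png

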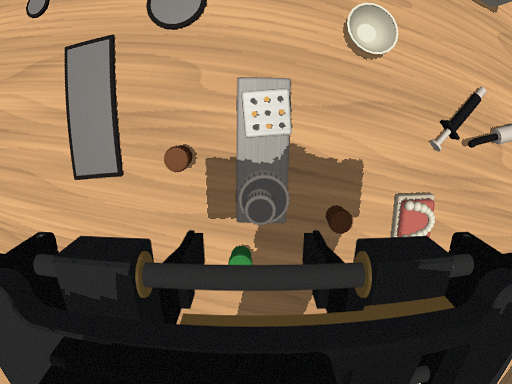

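```bash
python3 -c "
from plan import *
plan([(440,-125,88,-81)])"
```

```text
t 3.65 gp [ 442.  -118.2  199.6] yaw -80.0 w 60.3 tilt [-0.      0.0001] F [ 0.7 -0.7  0.9]
  t [-0.08, 0.16, 2.79] wz 0.19 rows>=2.7
 -> [ 440. -125.   88.] -81.0
```

Emit:
jog_arm:
  steps:
    - {"tx": -0.08,"ty": 0.16,"tz": 1.0,"wx": 0,"wy": 0,"wz": 0.19,"hand": 60}
    - {"tx": -0.08,"ty": 0.16,"tz": 1.8,"wx": 0,"wy": 0,"wz": 0.19,"hand": 60}
    - {"tx": -0.08,"ty": 0.16,"tz": 1.8,"wx": 0,"wy": 0,"wz": 0.19,"hand": 60}
    - {"tx": -0.08,"ty": 0.16,"tz": 1.8,"wx": 0,"wy": 0,"wz": 0.19,"hand": 60}
    - {"tx": -0.08,"ty": 0.16,"tz": 1.8,"wx": 0,"wy": 0,"wz": 0.19,"hand": 60}

```text
t: 4.07
position: [440.2, -125.7, 293.1]
eef_rot: [[0.988, 0.154, 0.001], [0.154, -0.988, -0.0], [0.001, 0.0, -1.0]]
contact_force: [0.1, 0.3, 0.8]
width: 59.9
finger_force: 0.0
```

```bash
python3 -c "
from plan import *
s,P=wcloud()
pile=(np.abs(P[...,0]-480)<110)&(np.abs(P[...,1]+120)<60)
X,Z=P[...,0],P[...,2]
rect(P,pile&(Z>92)&(Z<103)&(X<470),'small')
rect(P,pile&(Z>58)&(Z<72)&(X>490),'bur')
plan([(440,-125,88,-81)])"
```

```text
small 1409 z 96.5 [array([ 439.8, -125.4]), array([28.4, 28.6]), np.float64(73.8)] circ [array([ 439.5, -125.6]), np.float64(15.0)]
bur 3471 z 66.3 [array([ 524. , -117.5]), array([44.2, 44.5]), np.float64(14.5)] circ [array([ 523.5, -117.4]), np.float64(30.0)]
t 4.12 gp [ 440.3 -126.   129.4] yaw -81.2 w 60.1 tilt [0.0025 0.0002] F [ 1.2 -0.3 -0.4]
  t [-0.0, -0.03, 1.04] wz -0.04 rows>=1.0
 -> [ 440.1 -124.8   87.8] -81.0
```

Emit:
jog_arm:
  steps:
    - {"tx": 0,"ty": -0.01,"tz": 0.5,"wx": 0,"wy": 0,"wz": 0,"hand": 60}
    - {"tx": 0,"ty": -0.01,"tz": 1.03,"wx": 0,"wy": 0,"wz": 0,"hand": 60}
    - {"tx": 0,"ty": -0.01,"tz": 1.03,"wx": 0,"wy": 0,"wz": 0,"hand": 60}
    - {"tx": 0,"ty": -0.01,"tz": 1.03,"wx": 0,"wy": 0,"wz": 0,"hand": 40}
    - {"tx": 0,"ty": -0.01,"tz": 1.03,"wx": 0,"wy": 0,"wz": 0,"hand": 20}
  newtons: 10

```text
t: 4.53
position: [439.9, -126.3, 252.0]
eef_rot: [[0.989, 0.151, 0.002], [0.151, -0.989, 0.0], [0.002, 0.0, -1.0]]
contact_force: [0.0, 0.0, 0.1]
width: 52.7
finger_force: 0.0
```

Emit:
jog_arm:
  steps:
    - {"tx": 0,"ty": 0,"tz": 0,"wx": 0,"wy": 0,"wz": 0,"hand": 20}
    - {"tx": 0,"ty": 0,"tz": 0,"wx": 0,"wy": 0,"wz": 0,"hand": 20}
    - {"tx": 0,"ty": 0,"tz": 0,"wx": 0,"wy": 0,"wz": 0,"hand": 20}
    - {"tx": 0,"ty": 0,"tz": 0,"wx": 0,"wy": 0,"wz": 0,"hand": 20}

```text
t: 4.87
position: [439.3, -126.4, 250.8]
eef_rot: [[0.989, 0.15, 0.001], [0.15, -0.989, 0.0], [0.001, -0.0, -1.0]]
contact_force: [-0.6, 0.4, 0.7]
width: 28.4
finger_force: 0.5
```

```bash
python3 -c "
from plan import *
print(ctrl.observe()['finger_force'])
plan([(440,-125,130,-81),(655,226,140,-81),(655,226,60,-81)])"
```

```text
0.5375555610226002
t 4.87 gp [ 439.3 -126.4   86.8] yaw -81.4 w 28.4 tilt [0.0008 0.0003] F [-0.6  0.4  0.7]
  t [0.02, -0.03, -1.08] wz -0.07 rows>=1.0
 -> [ 439.9 -125.1  130. ] -81.0
  t [2.23, -2.61, -0.08] wz -0.0 rows>=3.3
  t [2.22, -2.61, -0.09] wz -0.0 rows>=3.3
  t [2.23, -2.61, -0.08] wz -0.0 rows>=3.3
 -> [655. 226. 140.] -81.0
  t [0.0, -0.0, 2.0] wz -0.0 rows>=1.9
 -> [655. 226.  60.] -81.0
```

Emit:
jog_arm:
  steps:
    - {"tx": 0,"ty": 0,"tz": 0,"wx": 0,"wy": 0,"wz": 0,"hand": 20}
    - {"tx": 0,"ty": 0,"tz": 0,"wx": 0,"wy": 0,"wz": 0,"hand": 20}
    - {"tx": 0,"ty": 0,"tz": -0.3,"wx": 0,"wy": 0,"wz": 0,"hand": 20}
    - {"tx": 0,"ty": 0,"tz": -0.8,"wx": 0,"wy": 0,"wz": 0,"hand": 20}
    - {"tx": 0,"ty": 0,"tz": -1.4,"wx": 0,"wy": 0,"wz": 0,"hand": 20}

```text
t: 5.28
position: [438.5, -126.3, 306.0]
eef_rot: [[0.989, 0.15, -0.003], [0.15, -0.989, -0.001], [-0.003, 0.0, -1.0]]
contact_force: [0.1, -0.7, -0.1]
width: 27.5
finger_force: 10.0
```

Emit:
jog_arm:
  steps:
    - {"tx": 0.4,"ty": -0.5,"tz": 0,"wx": 0,"wy": 0,"wz": 0,"hand": 20}
    - {"tx": 0.9,"ty": -1.1,"tz": 0,"wx": 0,"wy": 0,"wz": 0,"hand": 20}
    - {"tx": 1.45,"ty": -1.7,"tz": 0,"wx": 0,"wy": 0,"wz": 0,"hand": 20}
    - {"tx": 2.0,"ty": -2.35,"tz": 0,"wx": 0,"wy": 0,"wz": 0,"hand": 20}
    - {"tx": 2.56,"ty": -3.0,"tz": 0,"wx": 0,"wy": 0,"wz": 0,"hand": 20}

```text
t: 5.7
position: [522.9, 9.0, 306.2]
eef_rot: [[0.989, 0.15, -0.0], [0.15, -0.989, 0.0], [-0.0, -0.0, -1.0]]
contact_force: [0.5, -0.1, 0.9]
width: 27.9
finger_force: 10.0
```

Emit:
jog_arm:
  steps:
    - {"tx": 0.55,"ty": -0.65,"tz": 0,"wx": 0,"wy": 0,"wz": 0,"hand": 20}
    - {"tx": 1.1,"ty": -1.3,"tz": 0,"wx": 0,"wy": 0,"wz": 0,"hand": 20}
    - {"tx": 1.65,"ty": -1.95,"tz": 0,"wx": 0,"wy": 0,"wz": 0,"hand": 20}
    - {"tx": 2.2,"ty": -2.6,"tz": 0,"wx": 0,"wy": 0,"wz": 0,"hand": 20}
    - {"tx": 2.56,"ty": -3.0,"tz": 0,"wx": 0,"wy": 0,"wz": 0,"hand": 20}

```text
t: 6.12
position: [606.4, 145.5, 305.6]
eef_rot: [[0.988, 0.153, -0.001], [0.153, -0.988, 0.001], [-0.0, -0.001, -1.0]]
contact_force: [-0.7, 0.4, -0.8]
width: 27.9
finger_force: 10.0
```

Emit:
jog_arm:
  steps:
    - {"tx": 0.5,"ty": -0.6,"tz": 0,"wx": 0,"wy": 0,"wz": 0,"hand": 20}
    - {"tx": 1.0,"ty": -1.2,"tz": 0,"wx": 0,"wy": 0,"wz": 0,"hand": 20}
    - {"tx": 1.4,"ty": -1.65,"tz": 0,"wx": 0,"wy": 0,"wz": 0,"hand": 20}
    - {"tx": 1.56,"ty": -1.83,"tz": 0,"wx": 0,"wy": 0,"wz": 0,"hand": 20}
    - {"tx": 1.56,"ty": -1.83,"tz": 0,"wx": 0,"wy": 0,"wz": 0,"hand": 20}

```text
t: 6.53
position: [656.5, 226.0, 305.2]
eef_rot: [[0.988, 0.153, -0.001], [0.153, -0.988, -0.0], [-0.001, -0.0, -1.0]]
contact_force: [-0.3, 0.0, -0.3]
width: 27.6
finger_force: 10.0
```

```bash
python3 -c "
from plan import *
s,P=wcloud('w2')
h=cv2.cvtColor(s['pixels'],cv2.COLOR_RGB2HSV)
X,Y,Z=P[...,0],P[...,1],P[...,2]
rect(P,(np.hypot(X-655,Y-226)<40)&(Z<9)&(h[...,1]<80),'rsmall')
rect(P,(np.hypot(X-647,Y-9)<60)&(Z<9)&(h[...,1]<80),'rround')
rect(P,(np.hypot(X-506,Y-98)<110)&(Z<9)&(h[...,1]<80),'rlong')
plan([(655,226,40,-81)])"
```

```text
rsmall 1342 z 5.6 [array([650.1, 224.5]), array([53.8, 41.5]), np.float64(24.0)] circ [array([646.5, 227. ]), np.float64(29.9)]
rround 2076 z 5.9 [array([649. ,   9.6]), array([69. , 73.5]), np.float64(7.7)] circ [array([646.3,   9.6]), np.float64(37.5)]
t 6.58 gp [656.3 223.8 141.4] yaw -81.3 w 27.9 tilt [-0.001 -0.001] F [-0.4 -0.9 -0.2]
  t [-0.02, -0.06, 2.54] wz -0.06 rows>=2.4
 -> [655.1 226.1  39.8] -81.0
```

View pics/w2.png

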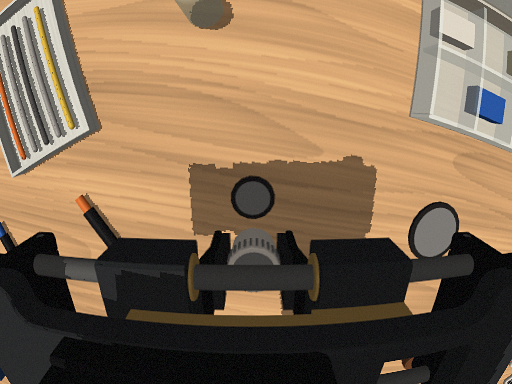

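```bash
python3 -c "
from plan import *
s,P=wcloud()
h=cv2.cvtColor(s['pixels'],cv2.COLOR_RGB2HSV)
X,Y,Z=P[...,0],P[...,1],P[...,2]
m=((np.hypot(X-655,Y-226)<60)&(Z<9)&(h[...,1]<80)).astype(np.uint8)
m=cv2.morphologyEx(m,cv2.MORPH_OPEN,np.ones((5,5)))
n,l,st,ce=cv2.connectedComponentsWithStats(m);k=l[197,252];print(st[k])
rect(P,(l==k)&(np.mgrid[:384,:512][0]<222),'rsmall')
plan([(654.5,226,40,-81)])"
```

```text
[ 230  178   40   38 1103]
rsmall 1103 z 5.6 [array([655.9, 227.6]), array([38.4, 37.6]), np.float64(0.9)] circ [array([656. , 227.4]), np.float64(20.7)]
t 6.63 gp [656.2 222.4 141.8] yaw -81.4 w 27.8 tilt [-0.0008 -0.0013] F [ 0.1 -0.9 -0.5]
  t [-0.03, -0.1, 2.55] wz -0.08 rows>=2.4
 -> [654.4 226.2  39.8] -81.0
```

Emit:
jog_arm:
  steps:
    - {"tx": 0,"ty": -0.11,"tz": 0.8,"wx": 0,"wy": 0,"wz": 0,"hand": 20}
    - {"tx": 0,"ty": -0.11,"tz": 1.7,"wx": 0,"wy": 0,"wz": 0,"hand": 20}
    - {"tx": 0,"ty": -0.11,"tz": 2.5,"wx": 0,"wy": 0,"wz": 0,"hand": 20}
    - {"tx": 0,"ty": -0.11,"tz": 2.5,"wx": 0,"wy": 0,"wz": 0,"hand": 20}
    - {"tx": 0,"ty": -0.11,"tz": 2.5,"wx": 0,"wy": 0,"wz": 0,"hand": 20}

```text
t: 7.05
position: [655.1, 226.1, 205.8]
eef_rot: [[0.989, 0.148, -0.003], [0.148, -0.989, -0.002], [-0.003, 0.001, -1.0]]
contact_force: [0.2, -0.3, 0.2]
width: 27.6
finger_force: 10.0
```

Emit:
jog_arm:
  steps:
    - {"tx": 0,"ty": 0,"tz": 0,"wx": 0,"wy": 0,"wz": 0,"hand": 20}
    - {"tx": 0,"ty": 0,"tz": 0,"wx": 0,"wy": 0,"wz": 0,"hand": 20}
    - {"tx": 0,"ty": 0,"tz": 0,"wx": 0,"wy": 0,"wz": 0,"hand": 20}

```text
t: 7.3
position: [656.5, 227.6, 209.0]
eef_rot: [[0.989, 0.15, 0.003], [0.15, -0.989, 0.002], [0.004, -0.001, -1.0]]
contact_force: [-0.6, -0.1, 0.2]
width: 27.4
finger_force: 10.0
```

```bash
python3 -c "
from plan import *
plan([(655.5,227,26.3,-81)])"
```

```text
t 7.3 gp [656.5 227.6  45. ] yaw -81.4 w 27.4 tilt [0.0033 0.0015] F [-0.6 -0.1  0.2]
  t [-0.03, 0.01, 0.47] wz -0.08 rows>=0.5
 -> [655.4 227.   26.2] -81.0
```

Emit:
jog_arm:
  steps:
    - {"tx": -0.02,"ty": 0.01,"tz": 0.2,"wx": 0,"wy": 0,"wz": 0,"hand": 20}
    - {"tx": -0.02,"ty": 0.01,"tz": 0.3,"wx": 0,"wy": 0,"wz": 0,"hand": 20}
    - {"tx": -0.02,"ty": 0.01,"tz": 0.35,"wx": 0,"wy": 0,"wz": 0,"hand": 20}
    - {"tx": -0.02,"ty": 0.01,"tz": 0.35,"wx": 0,"wy": 0,"wz": 0,"hand": 20}
    - {"tx": -0.02,"ty": 0.01,"tz": 0.35,"wx": 0,"wy": 0,"wz": 0,"hand": 20}

```text
t: 7.72
position: [654.9, 227.2, 192.1]
eef_rot: [[0.989, 0.15, -0.0], [0.15, -0.989, -0.0], [-0.0, 0.0, -1.0]]
contact_force: [0.6, -1.1, -0.3]
width: 27.6
finger_force: 10.0
```

Emit:
jog_arm:
  steps:
    - {"tx": 0,"ty": 0,"tz": 0,"wx": 0,"wy": 0,"wz": 0,"hand": 20}
    - {"tx": 0,"ty": 0,"tz": 0,"wx": 0,"wy": 0,"wz": 0,"hand": 20}
    - {"tx": 0,"ty": 0,"tz": 0,"wx": 0,"wy": 0,"wz": 0,"hand": 20}
    - {"tx": 0,"ty": 0,"tz": 0,"wx": 0,"wy": 0,"wz": 0,"hand": 20}
    - {"tx": 0,"ty": 0,"tz": 0,"wx": 0,"wy": 0,"wz": 0,"hand": 20}

```text
t: 8.13
position: [655.0, 227.2, 192.4]
eef_rot: [[0.989, 0.15, 0.0], [0.15, -0.989, 0.0], [0.0, -0.0, -1.0]]
contact_force: [-0.2, 0.3, -0.8]
width: 27.6
finger_force: 10.0
```

```bash
python3 -c "
from plan import *
plan([(655.5,227,26.3,-81)])"
```

```text
t 8.13 gp [655.  227.2  28.4] yaw -81.4 w 27.6 tilt [0.0001 0.0001] F [-0.2  0.3 -0.8]
  t [0.01, 0.01, 0.05] wz -0.07 rows>=0.0
 -> [655.4 226.9  26.4] -81.0
```

Emit:
jog_arm:
  steps:
    - {"tx": 0,"ty": 0,"tz": 0.04,"wx": 0,"wy": 0,"wz": 0,"hand": 20}
    - {"tx": 0,"ty": 0,"tz": 0.06,"wx": 0,"wy": 0,"wz": 0,"hand": 20}
    - {"tx": 0,"ty": 0,"tz": 0.06,"wx": 0,"wy": 0,"wz": 0,"hand": 20}
    - {"tx": 0,"ty": 0,"tz": 0.06,"wx": 0,"wy": 0,"wz": 0,"hand": 20}
    - {"tx": 0,"ty": 0,"tz": 0.06,"wx": 0,"wy": 0,"wz": 0,"hand": 20}

```text
t: 8.55
position: [655.0, 227.2, 189.9]
eef_rot: [[0.989, 0.15, 0.0], [0.15, -0.989, 0.0], [0.0, -0.0, -1.0]]
contact_force: [-0.1, -0.5, 0.1]
width: 27.5
finger_force: 10.0
```

Emit:
jog_arm:
  steps:
    - {"tx": 0,"ty": 0,"tz": 0,"wx": 0,"wy": 0,"wz": 0,"hand": 32}
    - {"tx": 0,"ty": 0,"tz": 0,"wx": 0,"wy": 0,"wz": 0,"hand": 44}
    - {"tx": 0,"ty": 0,"tz": 0,"wx": 0,"wy": 0,"wz": 0,"hand": 54}
    - {"tx": 0,"ty": 0,"tz": 0,"wx": 0,"wy": 0,"wz": 0,"hand": 54}
    - {"tx": 0,"ty": 0,"tz": 0,"wx": 0,"wy": 0,"wz": 0,"hand": 54}

```text
t: 8.97
position: [655.0, 227.2, 189.9]
eef_rot: [[0.989, 0.15, -0.0], [0.15, -0.989, 0.0], [0.0, -0.0, -1.0]]
contact_force: [0.1, -0.4, -0.9]
width: 49.7
finger_force: 0.0
```

Emit:
jog_arm:
  steps:
    - {"tx": 0,"ty": 0,"tz": -0.4,"wx": 0,"wy": 0,"wz": 0,"hand": 54}
    - {"tx": 0,"ty": 0,"tz": -1.3,"wx": 0,"wy": 0,"wz": 0,"hand": 54}
    - {"tx": 0,"ty": 0,"tz": -2.3,"wx": 0,"wy": 0,"wz": 0,"hand": 54}
    - {"tx": 0,"ty": 0,"tz": -3.0,"wx": 0,"wy": 0,"wz": 0,"hand": 60}
    - {"tx": 0,"ty": 0,"tz": -3.0,"wx": 0,"wy": 0,"wz": 0,"hand": 86}

```text
t: 9.38
position: [656.6, 227.2, 317.5]
eef_rot: [[0.989, 0.15, 0.009], [0.15, -0.989, 0.004], [0.01, -0.003, -1.0]]
contact_force: [-0.2, -0.6, -0.1]
width: 60.7
finger_force: 0.0
```

```bash
python3 -c "
from plan import *
s,P=wcloud()
X,Y,Z=P[...,0],P[...,1],P[...,2]
rect(P,(np.hypot(X-655,Y-226)<40)&(Z>30)&(Z<38),'small')
plan([(441,-127,140,-81)])"
```

```text
small 712 z 35.4 [array([655.7, 227.1]), array([28.2, 28.4]), np.float64(54.7)] circ [array([655.5, 227.1]), np.float64(14.7)]
t 9.43 gp [655.9 227.2 150. ] yaw -81.4 w 63.9 tilt [0.006  0.0027] F [-0.5  0.3  0.1]
  t [-2.21, 2.65, 0.08] wz -0.03 rows>=3.3
  t [-2.22, 2.64, 0.09] wz -0.02 rows>=3.3
  t [-2.23, 2.64, 0.08] wz -0.03 rows>=3.3
 -> [ 440.9 -126.9  140. ] -81.0
```

Small jar stands at (655.5, 227), on its rest. Next the large jar.

Emit:
jog_arm:
  steps:
    - {"tx": -0.55,"ty": 0.66,"tz": 0,"wx": 0,"wy": 0,"wz": 0,"hand": 86}
    - {"tx": -1.1,"ty": 1.32,"tz": 0,"wx": 0,"wy": 0,"wz": 0,"hand": 86}
    - {"tx": -1.65,"ty": 1.98,"tz": 0,"wx": 0,"wy": 0,"wz": 0,"hand": 86}
    - {"tx": -2.21,"ty": 2.65,"tz": 0,"wx": 0,"wy": 0,"wz": 0,"hand": 86}
    - {"tx": -2.7,"ty": 3.24,"tz": 0,"wx": 0,"wy": 0,"wz": 0,"hand": 86}

```text
t: 9.85
position: [566.0, 81.0, 308.7]
eef_rot: [[0.989, 0.149, -0.002], [0.149, -0.989, -0.001], [-0.002, 0.0, -1.0]]
contact_force: [0.2, -0.7, 1.5]
width: 85.0
finger_force: 0.0
```

Emit:
jog_arm:
  steps:
    - {"tx": -0.55,"ty": 0.66,"tz": 0,"wx": 0,"wy": 0,"wz": 0,"hand": 86}
    - {"tx": -1.1,"ty": 1.32,"tz": 0,"wx": 0,"wy": 0,"wz": 0,"hand": 86}
    - {"tx": -1.65,"ty": 1.98,"tz": 0,"wx": 0,"wy": 0,"wz": 0,"hand": 86}
    - {"tx": -2.21,"ty": 2.65,"tz": 0,"wx": 0,"wy": 0,"wz": 0,"hand": 86}
    - {"tx": -2.7,"ty": 3.24,"tz": 0,"wx": 0,"wy": 0,"wz": 0,"hand": 86}

```text
t: 10.27
position: [478.5, -63.1, 308.9]
eef_rot: [[0.989, 0.149, -0.002], [0.149, -0.989, 0.0], [-0.002, -0.0, -1.0]]
contact_force: [0.3, -0.1, -1.0]
width: 86.2
finger_force: 0.0
```

Emit:
jog_arm:
  steps:
    - {"tx": -0.4,"ty": 0.5,"tz": 0,"wx": 0,"wy": 0,"wz": 0,"hand": 86}
    - {"tx": -0.9,"ty": 1.1,"tz": 0,"wx": 0,"wy": 0,"wz": 0,"hand": 86}
    - {"tx": -1.26,"ty": 1.45,"tz": 0,"wx": 0,"wy": 0,"wz": 0,"hand": 86}
    - {"tx": -1.26,"ty": 1.45,"tz": 0,"wx": 0,"wy": 0,"wz": 0,"hand": 86}
    - {"tx": -1.26,"ty": 1.45,"tz": 0,"wx": 0,"wy": 0,"wz": 0,"hand": 86}

```text
t: 10.68
position: [438.5, -126.9, 309.4]
eef_rot: [[0.989, 0.148, -0.001], [0.148, -0.989, 0.001], [-0.0, -0.001, -1.0]]
contact_force: [-0.2, 1.1, -0.0]
width: 86.0
finger_force: 0.0
```

Emit:
jog_arm:
  steps:
    - {"tx": 0,"ty": 0,"tz": 0,"wx": 0,"wy": 0,"wz": 0,"hand": 86}
    - {"tx": 0,"ty": 0,"tz": 0,"wx": 0,"wy": 0,"wz": 0,"hand": 86}
    - {"tx": 0,"ty": 0,"tz": 0,"wx": 0,"wy": 0,"wz": 0,"hand": 86}
    - {"tx": 0,"ty": 0,"tz": 0,"wx": 0,"wy": 0,"wz": 0,"hand": 86}

```text
t: 11.02
position: [439.5, -125.7, 309.8]
eef_rot: [[0.989, 0.151, -0.0], [0.151, -0.989, -0.0], [-0.0, 0.0, -1.0]]
contact_force: [0.3, -0.2, 0.0]
width: 86.0
finger_force: 0.0
```

```bash
python3 -c "
from plan import *
s,P=wcloud()
pile=(np.abs(P[...,0]-480)<110)&(np.abs(P[...,1]+120)<60)
X,Z=P[...,0],P[...,2]
rect(P,pile&(Z>60)&(Z<72)&(X<480),'large')
rect(P,pile&(Z>58)&(Z<72)&(X>490),'bur')
rect(P,pile&(Z>24)&(Z<36),'box')
plan([(441.5,-128.5,100,-81),(441.5,-128.5,52,-81)])"
```

```text
large 2944 z 66.6 [array([ 441.5, -129.4]), array([50.6, 49.8]), np.float64(11.1)] circ [array([ 441.5, -129.4]), np.float64(25.8)]
bur 2996 z 66.3 [array([ 524. , -117.5]), array([44.5, 44.5]), np.float64(14.4)] circ [array([ 523.8, -117.5]), np.float64(29.9)]
box 4416 z 30.3 [array([ 482.8, -122.5]), array([158.8,  57.8]), np.float64(8.8)] circ [array([ 482.9, -122.3]), np.float64(83.2)]
t 11.07 gp [ 439.4 -125.8  145.8] yaw -81.3 w 85.9 tilt [-0.0002 -0.0002] F [-0.  -0.8  0.2]
  t [0.04, 0.07, 1.14] wz -0.06 rows>=1.1
 -> [ 441.4 -128.4  100.2] -81.0
  t [0.0, 0.0, 1.2] wz -0.0 rows>=1.2
 -> [ 441.4 -128.4   52.2] -81.0
```

Emit:
jog_arm:
  steps:
    - {"tx": 0.03,"ty": 0.05,"tz": 0.6,"wx": 0,"wy": 0,"wz": 0,"hand": 86}
    - {"tx": 0.04,"ty": 0.09,"tz": 1.2,"wx": 0,"wy": 0,"wz": 0,"hand": 86}
    - {"tx": 0.04,"ty": 0.09,"tz": 1.7,"wx": 0,"wy": 0,"wz": 0,"hand": 86}
    - {"tx": 0.04,"ty": 0.09,"tz": 2.0,"wx": 0,"wy": 0,"wz": 0,"hand": 86}
    - {"tx": 0.04,"ty": 0.09,"tz": 2.15,"wx": 0,"wy": 0,"wz": 0,"hand": 86}

```text
t: 11.48
position: [440.8, -129.3, 222.2]
eef_rot: [[0.989, 0.15, -0.003], [0.15, -0.989, -0.0], [-0.003, -0.0, -1.0]]
contact_force: [0.2, 0.2, 0.1]
width: 85.7
finger_force: 0.0
```

Emit:
jog_arm:
  steps:
    - {"tx": 0,"ty": 0,"tz": 0.08,"wx": 0,"wy": 0,"wz": 0,"hand": 86}
    - {"tx": 0,"ty": 0,"tz": 0.14,"wx": 0,"wy": 0,"wz": 0,"hand": 86}
    - {"tx": 0,"ty": 0,"tz": 0.14,"wx": 0,"wy": 0,"wz": 0,"hand": 86}
    - {"tx": 0,"ty": 0,"tz": 0.14,"wx": 0,"wy": 0,"wz": 0,"hand": 86}
    - {"tx": 0,"ty": 0,"tz": 0.14,"wx": 0,"wy": 0,"wz": 0,"hand": 86}

```text
t: 11.9
position: [441.6, -129.7, 218.9]
eef_rot: [[0.989, 0.15, 0.001], [0.15, -0.989, 0.0], [0.001, -0.0, -1.0]]
contact_force: [-0.1, 0.4, 0.8]
width: 86.5
finger_force: 0.0
```

```bash
python3 -c "
from plan import *
plan([(441.5,-129.4,53,-81)])"
```

```text
t 11.9 gp [ 441.6 -129.7   54.9] yaw -81.4 w 86.5 tilt [0.0012 0.0002] F [-0.1  0.4  0.8]
  t [-0.0, -0.01, 0.05] wz -0.07 rows>=0.0
 -> [ 441.5 -129.3   52.9] -81.0
```

Good; close on the large jar, then lift.

Emit:
jog_arm:
  steps:
    - {"tx": 0,"ty": 0,"tz": 0.02,"wx": 0,"wy": 0,"wz": 0,"hand": 65}
    - {"tx": 0,"ty": 0,"tz": 0.02,"wx": 0,"wy": 0,"wz": 0,"hand": 54}
    - {"tx": 0,"ty": 0,"tz": 0.02,"wx": 0,"wy": 0,"wz": 0,"hand": 42}
    - {"tx": 0,"ty": 0,"tz": 0.02,"wx": 0,"wy": 0,"wz": 0,"hand": 42}
    - {"tx": 0,"ty": 0,"tz": 0.02,"wx": 0,"wy": 0,"wz": 0,"hand": 42}
  newtons: 15

```text
t: 12.32
position: [441.3, -129.7, 217.6]
eef_rot: [[0.989, 0.15, 0.0], [0.15, -0.989, 0.0], [0.0, -0.0, -1.0]]
contact_force: [-0.4, -0.4, -0.6]
width: 60.6
finger_force: 0.0
```

Emit:
jog_arm:
  steps:
    - {"tx": 0,"ty": 0,"tz": 0,"wx": 0,"wy": 0,"wz": 0,"hand": 42}
    - {"tx": 0,"ty": 0,"tz": 0,"wx": 0,"wy": 0,"wz": 0,"hand": 42}
    - {"tx": 0,"ty": 0,"tz": 0,"wx": 0,"wy": 0,"wz": 0,"hand": 42}
    - {"tx": 0,"ty": 0,"tz": 0,"wx": 0,"wy": 0,"wz": 0,"hand": 42}
    - {"tx": 0,"ty": 0,"tz": 0,"wx": 0,"wy": 0,"wz": 0,"hand": 42}

```text
t: 12.73
position: [441.3, -129.7, 217.5]
eef_rot: [[0.989, 0.15, 0.0], [0.15, -0.989, 0.0], [0.0, -0.0, -1.0]]
contact_force: [0.1, -0.0, -0.8]
width: 49.7
finger_force: 15.0
```

```bash
python3 -c "
from plan import *
print(ctrl.observe()['finger_force'])
plan([(441.5,-129.4,130,-81),(646.5,9.6,130,-81)])"
```

```text
14.999993713572621
t 12.73 gp [ 441.3 -129.7   53.5] yaw -81.4 w 49.7 tilt [0.     0.0001] F [ 0.1 -0.  -0.8]
  t [0.01, -0.01, -1.91] wz -0.07 rows>=1.8
 -> [ 441.6 -129.2  129.9] -81.0
  t [2.8, -1.31, -0.0] wz -0.0 rows>=3.0
  t [2.8, -1.32, -0.0] wz -0.0 rows>=3.0
 -> [646.5   9.6 129.9] -81.0
```

Emit:
jog_arm:
  steps:
    - {"tx": 0,"ty": 0,"tz": -0.3,"wx": 0,"wy": 0,"wz": 0,"hand": 42}
    - {"tx": 0,"ty": 0,"tz": -0.9,"wx": 0,"wy": 0,"wz": 0,"hand": 42}
    - {"tx": 0,"ty": 0,"tz": -1.5,"wx": 0,"wy": 0,"wz": 0,"hand": 42}
    - {"tx": 0,"ty": 0,"tz": -2.0,"wx": 0,"wy": 0,"wz": 0,"hand": 42}
    - {"tx": 0,"ty": 0,"tz": -2.2,"wx": 0,"wy": 0,"wz": 0,"hand": 42}

```text
t: 13.15
position: [441.8, -130.0, 307.8]
eef_rot: [[0.989, 0.15, 0.003], [0.15, -0.989, 0.0], [0.003, 0.0, -1.0]]
contact_force: [0.0, -0.5, -1.5]
width: 49.6
finger_force: 15.0
```

Emit:
jog_arm:
  steps:
    - {"tx": 0.4,"ty": -0.2,"tz": 0,"wx": 0,"wy": 0,"wz": 0,"hand": 42}
    - {"tx": 1.1,"ty": -0.5,"tz": 0,"wx": 0,"wy": 0,"wz": 0,"hand": 42}
    - {"tx": 1.8,"ty": -0.85,"tz": 0,"wx": 0,"wy": 0,"wz": 0,"hand": 42}
    - {"tx": 2.5,"ty": -1.15,"tz": 0,"wx": 0,"wy": 0,"wz": 0,"hand": 42}
    - {"tx": 3.2,"ty": -1.5,"tz": 0,"wx": 0,"wy": 0,"wz": 0,"hand": 42}

```text
t: 13.57
position: [559.8, -50.3, 304.5]
eef_rot: [[0.989, 0.15, -0.001], [0.15, -0.989, 0.0], [-0.001, -0.0, -1.0]]
contact_force: [0.2, -0.5, -0.2]
width: 49.6
finger_force: 15.0
```

Emit:
jog_arm:
  steps:
    - {"tx": 0.7,"ty": -0.35,"tz": 0,"wx": 0,"wy": 0,"wz": 0,"hand": 42}
    - {"tx": 1.4,"ty": -0.65,"tz": 0,"wx": 0,"wy": 0,"wz": 0,"hand": 42}
    - {"tx": 2.0,"ty": -0.95,"tz": 0,"wx": 0,"wy": 0,"wz": 0,"hand": 42}
    - {"tx": 2.4,"ty": -1.13,"tz": 0,"wx": 0,"wy": 0,"wz": 0,"hand": 42}
    - {"tx": 2.4,"ty": -1.13,"tz": 0,"wx": 0,"wy": 0,"wz": 0,"hand": 42}

```text
t: 13.98
position: [648.8, 11.5, 303.5]
eef_rot: [[0.988, 0.154, -0.001], [0.154, -0.988, 0.0], [-0.001, -0.001, -1.0]]
contact_force: [0.3, 0.5, -0.5]
width: 49.7
finger_force: 15.0
```

Emit:
jog_arm:
  steps:
    - {"tx": 0,"ty": 0,"tz": 0,"wx": 0,"wy": 0,"wz": 0,"hand": 42}
    - {"tx": 0,"ty": 0,"tz": 0,"wx": 0,"wy": 0,"wz": 0,"hand": 42}
    - {"tx": 0,"ty": 0,"tz": 0,"wx": 0,"wy": 0,"wz": 0,"hand": 42}
    - {"tx": 0,"ty": 0,"tz": 0,"wx": 0,"wy": 0,"wz": 0,"hand": 42}
    - {"tx": 0,"ty": 0,"tz": 0,"wx": 0,"wy": 0,"wz": 0,"hand": 42}

```text
t: 14.4
position: [646.6, 7.4, 305.8]
eef_rot: [[0.989, 0.149, 0.0], [0.149, -0.989, 0.0], [0.0, -0.0, -1.0]]
contact_force: [-0.0, 0.2, -0.5]
width: 50.1
finger_force: 15.0
```

```bash
python3 -c "
from plan import *
s,P=wcloud()
h=cv2.cvtColor(s['pixels'],cv2.COLOR_RGB2HSV)
X,Y,Z=P[...,0],P[...,1],P[...,2]
m=((np.hypot(X-647,Y-9)<60)&(Z<9)&(h[...,1]<80)).astype(np.uint8)
m=cv2.morphologyEx(m,cv2.MORPH_OPEN,np.ones((5,5)))
n,l,st,ce=cv2.connectedComponentsWithStats(m);k=1+np.argmax(st[1:,4]);print(st[k])
rect(P,l==k,'rround')
plan([(646.8,9.6,40,-81)])"
```

```text
[ 217  160   70   56 2806]
rround 2806 z 5.6 [array([654.6,  10.5]), array([55.9, 68.2]), np.float64(8.3)] circ [array([648.2,   8.9]), np.float64(35.4)]
t 14.45 gp [646.7   7.5 141.8] yaw -81.4 w 50.0 tilt [0.0003 0.0004] F [ 0.8  0.4 -0.4]
  t [0.01, -0.05, 2.54] wz -0.08 rows>=2.4
 -> [646.8   9.6  40.2] -81.0
```

Emit:
jog_arm:
  steps:
    - {"tx": 0,"ty": -0.05,"tz": 0.6,"wx": 0,"wy": 0,"wz": 0,"hand": 42}
    - {"tx": 0,"ty": -0.05,"tz": 1.3,"wx": 0,"wy": 0,"wz": 0,"hand": 42}
    - {"tx": 0,"ty": -0.05,"tz": 1.9,"wx": 0,"wy": 0,"wz": 0,"hand": 42}
    - {"tx": 0,"ty": -0.05,"tz": 2.3,"wx": 0,"wy": 0,"wz": 0,"hand": 42}
    - {"tx": 0,"ty": -0.05,"tz": 2.5,"wx": 0,"wy": 0,"wz": 0,"hand": 42}

```text
t: 14.87
position: [645.7, 9.9, 203.2]
eef_rot: [[0.989, 0.15, -0.003], [0.15, -0.989, -0.0], [-0.003, -0.0, -1.0]]
contact_force: [-0.1, -0.1, -1.0]
width: 49.8
finger_force: 15.0
```

Emit:
jog_arm:
  steps:
    - {"tx": 0,"ty": 0,"tz": 0.1,"wx": 0,"wy": 0,"wz": 0,"hand": 42}
    - {"tx": 0,"ty": 0,"tz": 0.17,"wx": 0,"wy": 0,"wz": 0,"hand": 42}
    - {"tx": 0,"ty": 0,"tz": 0.17,"wx": 0,"wy": 0,"wz": 0,"hand": 42}
    - {"tx": 0,"ty": 0,"tz": 0.17,"wx": 0,"wy": 0,"wz": 0,"hand": 42}
    - {"tx": 0,"ty": 0,"tz": 0.17,"wx": 0,"wy": 0,"wz": 0,"hand": 42}

```text
t: 15.28
position: [647.0, 9.9, 199.8]
eef_rot: [[0.989, 0.15, 0.002], [0.15, -0.989, 0.0], [0.002, -0.0, -1.0]]
contact_force: [0.7, 0.5, -0.4]
width: 50.0
finger_force: 15.0
```

Emit:
jog_arm:
  steps:
    - {"tx": 0,"ty": 0,"tz": 0,"wx": 0,"wy": 0,"wz": 0,"hand": 42}
    - {"tx": 0,"ty": 0,"tz": 0,"wx": 0,"wy": 0,"wz": 0,"hand": 42}
    - {"tx": 0,"ty": 0,"tz": 0,"wx": 0,"wy": 0,"wz": 0,"hand": 42}

```text
t: 15.53
position: [646.7, 9.9, 199.1]
eef_rot: [[0.989, 0.15, 0.001], [0.15, -0.989, 0.0], [0.001, -0.0, -1.0]]
contact_force: [0.1, 0.6, -1.3]
width: 49.5
finger_force: 15.0
```

```bash
python3 -c "
from plan import *
plan([(647,9.6,28.5,-81)])"
```

```text
t 15.53 gp [646.7   9.9  35.1] yaw -81.4 w 49.5 tilt [0.0005 0.0002] F [ 0.1  0.6 -1.3]
  t [0.01, 0.01, 0.16] wz -0.07 rows>=0.2
 -> [647.2   9.6  28.7] -81.0
```

Emit:
jog_arm:
  steps:
    - {"tx": 0,"ty": 0,"tz": 0.08,"wx": 0,"wy": 0,"wz": 0,"hand": 42}
    - {"tx": 0,"ty": 0,"tz": 0.13,"wx": 0,"wy": 0,"wz": 0,"hand": 42}
    - {"tx": 0,"ty": 0,"tz": 0.16,"wx": 0,"wy": 0,"wz": 0,"hand": 42}
    - {"tx": 0,"ty": 0,"tz": 0.16,"wx": 0,"wy": 0,"wz": 0,"hand": 42}
    - {"tx": 0,"ty": 0,"tz": 0.16,"wx": 0,"wy": 0,"wz": 0,"hand": 42}

```text
t: 15.95
position: [646.6, 9.9, 192.6]
eef_rot: [[0.989, 0.15, -0.0], [0.15, -0.989, 0.0], [-0.0, -0.0, -1.0]]
contact_force: [-2.9, -0.3, 5.5]
width: 49.5
finger_force: 15.0
```

Emit:
jog_arm:
  steps:
    - {"tx": 0,"ty": 0,"tz": 0,"wx": 0,"wy": 0,"wz": 0,"hand": 54}
    - {"tx": 0,"ty": 0,"tz": 0,"wx": 0,"wy": 0,"wz": 0,"hand": 64}
    - {"tx": 0,"ty": 0,"tz": 0,"wx": 0,"wy": 0,"wz": 0,"hand": 75}
    - {"tx": 0,"ty": 0,"tz": 0,"wx": 0,"wy": 0,"wz": 0,"hand": 75}
    - {"tx": 0,"ty": 0,"tz": 0,"wx": 0,"wy": 0,"wz": 0,"hand": 75}

```text
t: 16.37
position: [646.7, 9.9, 192.2]
eef_rot: [[0.989, 0.15, -0.0], [0.15, -0.989, 0.0], [-0.0, -0.0, -1.0]]
contact_force: [-0.0, -0.0, 0.5]
width: 71.2
finger_force: 0.0
```

Emit:
jog_arm:
  steps:
    - {"tx": 0,"ty": 0,"tz": -0.4,"wx": 0,"wy": 0,"wz": 0,"hand": 75}
    - {"tx": 0,"ty": 0,"tz": -1.2,"wx": 0,"wy": 0,"wz": 0,"hand": 75}
    - {"tx": 0,"ty": 0,"tz": -2.0,"wx": 0,"wy": 0,"wz": 0,"hand": 75}
    - {"tx": 0,"ty": 0,"tz": -2.6,"wx": 0,"wy": 0,"wz": 0,"hand": 86}
    - {"tx": 0,"ty": 0,"tz": -2.8,"wx": 0,"wy": 0,"wz": 0,"hand": 86}

```text
t: 16.78
position: [647.6, 9.5, 308.7]
eef_rot: [[0.989, 0.15, 0.005], [0.15, -0.989, 0.001], [0.006, 0.0, -1.0]]
contact_force: [0.4, -0.5, -0.3]
width: 81.4
finger_force: 0.0
```

```bash
python3 -c "
from plan import *
s,P=wcloud()
X,Y,Z=P[...,0],P[...,1],P[...,2]
rect(P,(np.hypot(X-647,Y-9)<45)&(Z>36)&(Z<46),'large')
plan([(524,-117.5,142,-75.5)])"
```

```text
large 2453 z 41.6 [array([647. ,   9.8]), array([50.6, 50.5]), np.float64(19.6)] circ [array([646.7,   9.7]), np.float64(25.7)]
t 16.83 gp [647.6   9.6 144.3] yaw -81.4 w 83.2 tilt [0.0055 0.0009] F [ 0.5 -0.8  0.6]
  t [-3.53, 2.68, 0.06] wz -1.18 rows>=4.3
 -> [ 524.  -117.6  141.9] -75.5
```

Emit:
jog_arm:
  steps:
    - {"tx": -0.7,"ty": 0.54,"tz": 0,"wx": 0,"wy": 0,"wz": -0.3,"hand": 86}
    - {"tx": -1.4,"ty": 1.07,"tz": 0,"wx": 0,"wy": 0,"wz": -0.6,"hand": 86}
    - {"tx": -2.1,"ty": 1.6,"tz": 0,"wx": 0,"wy": 0,"wz": -0.9,"hand": 86}
    - {"tx": -2.8,"ty": 2.15,"tz": 0,"wx": 0,"wy": 0,"wz": -1.18,"hand": 86}
    - {"tx": -3.53,"ty": 2.68,"tz": 0,"wx": 0,"wy": 0,"wz": -1.18,"hand": 86}

```text
t: 17.25
position: [521.5, -118.0, 302.9]
eef_rot: [[0.968, 0.253, -0.002], [0.253, -0.968, 0.0], [-0.002, -0.0, -1.0]]
contact_force: [0.4, -0.6, 0.2]
width: 86.1
finger_force: 0.0
```

Emit:
jog_arm:
  steps:
    - {"tx": 0,"ty": 0,"tz": 0,"wx": 0,"wy": 0,"wz": 0,"hand": 86}
    - {"tx": 0,"ty": 0,"tz": 0,"wx": 0,"wy": 0,"wz": 0,"hand": 86}
    - {"tx": 0,"ty": 0,"tz": 0,"wx": 0,"wy": 0,"wz": 0,"hand": 86}
    - {"tx": 0,"ty": 0,"tz": 0,"wx": 0,"wy": 0,"wz": 0,"hand": 86}
    - {"tx": 0,"ty": 0,"tz": 0,"wx": 0,"wy": 0,"wz": 0,"hand": 86}

```text
t: 17.67
position: [523.8, -116.1, 303.9]
eef_rot: [[0.968, 0.253, -0.001], [0.253, -0.968, -0.0], [-0.001, 0.0, -1.0]]
contact_force: [-0.8, -0.6, -0.4]
width: 85.8
finger_force: 0.0
```

```bash
python3 -c "
from plan import *
s,P=wcloud()
pile=(np.abs(P[...,0]-480)<110)&(np.abs(P[...,1]+120)<60)
X,Z=P[...,0],P[...,2]
rect(P,pile&(Z>58)&(Z<70)&(X>480),'bur')
rect(P,pile&(Z>24)&(Z<36),'box')
plan([(524,-117.5,52,-75.5)])"
```

```text
bur 2624 z 66.3 [array([ 524.7, -117.7]), array([43.9, 44.3]), np.float64(14.9)] circ [array([ 524.8, -117.6]), np.float64(29.7)]
box 4223 z 30.4 [array([ 483.3, -122.7]), array([160.4,  57.8]), np.float64(9.2)] circ [array([ 483.6, -121.8]), np.float64(82.6)]
t 17.72 gp [ 523.7 -116.3  139.9] yaw -75.4 w 85.8 tilt [-0.0005 -0.0003] F [ 0.4  0.4 -0.1]
  t [-0.0, 0.03, 2.2] wz 0.02 rows>=2.1
 -> [ 524.  -117.5   51.9] -75.5
```

Emit:
jog_arm:
  steps:
    - {"tx": 0.01,"ty": 0.03,"tz": 0.6,"wx": 0,"wy": 0,"wz": 0,"hand": 86}
    - {"tx": 0.01,"ty": 0.03,"tz": 1.2,"wx": 0,"wy": 0,"wz": 0,"hand": 86}
    - {"tx": 0.01,"ty": 0.03,"tz": 1.7,"wx": 0,"wy": 0,"wz": 0,"hand": 86}
    - {"tx": 0.01,"ty": 0.03,"tz": 2.0,"wx": 0,"wy": 0,"wz": 0,"hand": 86}
    - {"tx": 0.01,"ty": 0.03,"tz": 2.1,"wx": 0,"wy": 0,"wz": 0,"hand": 86}

```text
t: 18.13
position: [523.4, -117.8, 218.3]
eef_rot: [[0.968, 0.252, -0.003], [0.252, -0.968, -0.0], [-0.003, -0.001, -1.0]]
contact_force: [-0.2, 0.2, 0.2]
width: 85.8
finger_force: 0.0
```

Emit:
jog_arm:
  steps:
    - {"tx": 0,"ty": 0,"tz": 0.05,"wx": 0,"wy": 0,"wz": 0,"hand": 86}
    - {"tx": 0,"ty": 0,"tz": 0.05,"wx": 0,"wy": 0,"wz": 0,"hand": 86}
    - {"tx": 0,"ty": 0,"tz": 0.05,"wx": 0,"wy": 0,"wz": 0,"hand": 86}
    - {"tx": 0,"ty": 0,"tz": 0.05,"wx": 0,"wy": 0,"wz": 0,"hand": 65}
    - {"tx": 0,"ty": 0,"tz": 0.05,"wx": 0,"wy": 0,"wz": 0,"hand": 50}

```text
t: 18.55
position: [524.1, -118.3, 219.1]
eef_rot: [[0.968, 0.251, 0.001], [0.251, -0.968, 0.0], [0.001, 0.0, -1.0]]
contact_force: [0.3, 0.2, 0.2]
width: 79.3
finger_force: 0.0
```

Emit:
jog_arm:
  steps:
    - {"tx": 0,"ty": 0,"tz": 0,"wx": 0,"wy": 0,"wz": 0,"hand": 36}
    - {"tx": 0,"ty": 0,"tz": 0,"wx": 0,"wy": 0,"wz": 0,"hand": 36}
    - {"tx": 0,"ty": 0,"tz": 0,"wx": 0,"wy": 0,"wz": 0,"hand": 36}
    - {"tx": 0,"ty": 0,"tz": 0,"wx": 0,"wy": 0,"wz": 0,"hand": 36}
    - {"tx": 0,"ty": 0,"tz": 0,"wx": 0,"wy": 0,"wz": 0,"hand": 36}

```text
t: 18.97
position: [523.8, -118.3, 218.3]
eef_rot: [[0.968, 0.251, 0.0], [0.251, -0.968, 0.0], [0.0, -0.0, -1.0]]
contact_force: [0.8, 0.1, -0.6]
width: 47.0
finger_force: 0.0
```

Emit:
jog_arm:
  steps:
    - {"tx": 0,"ty": 0,"tz": 0,"wx": 0,"wy": 0,"wz": 0,"hand": 36}
    - {"tx": 0,"ty": 0,"tz": 0,"wx": 0,"wy": 0,"wz": 0,"hand": 36}
    - {"tx": 0,"ty": 0,"tz": 0,"wx": 0,"wy": 0,"wz": 0,"hand": 36}

```text
t: 19.22
position: [523.8, -118.3, 218.3]
eef_rot: [[0.968, 0.251, -0.0], [0.251, -0.968, 0.0], [-0.0, -0.0, -1.0]]
contact_force: [0.1, -0.2, 0.5]
width: 43.9
finger_force: 15.0
```

```bash
python3 -c "
from plan import *
o=ctrl.observe();print(o['finger_force'],np.round(o['joint_positions'],0))
plan([(524,-117.5,140,-75.5),(560,100,140,-75.5),(419.4,351,140,-65.7)])"
```

```text
14.999837928917259 [-22.  21.  35. 110. -15.  53. -55.]
t 19.22 gp [ 523.8 -118.3   54.3] yaw -75.5 w 43.9 tilt [-0.0001  0.0002] F [ 0.1 -0.2  0.5]
  t [0.01, -0.02, -2.14] wz 0.01 rows>=2.1
 -> [ 524.  -117.4  139.9] -75.5
  t [1.12, -2.52, -0.0] wz -0.0 rows>=2.6
  t [1.11, -2.52, -0.0] wz -0.0 rows>=2.6
 -> [560.  100.1 139.9] -75.5
  t [-0.92, -3.48, -0.0] wz -0.98 rows>=3.5
  t [-0.61, -3.54, -0.0] wz -0.98 rows>=3.4
 -> [419.5 351.1 139.9] -65.7
```

Emit:
jog_arm:
  steps:
    - {"tx": 0,"ty": 0,"tz": -0.3,"wx": 0,"wy": 0,"wz": 0,"hand": 36}
    - {"tx": 0,"ty": 0,"tz": -0.9,"wx": 0,"wy": 0,"wz": 0,"hand": 36}
    - {"tx": 0,"ty": 0,"tz": -1.5,"wx": 0,"wy": 0,"wz": 0,"hand": 36}
    - {"tx": 0,"ty": 0,"tz": -2.0,"wx": 0,"wy": 0,"wz": 0,"hand": 36}
    - {"tx": 0,"ty": 0,"tz": -2.2,"wx": 0,"wy": 0,"wz": 0,"hand": 36}
  newtons: 20

```text
t: 19.63
position: [524.3, -118.8, 309.6]
eef_rot: [[0.968, 0.25, 0.004], [0.25, -0.968, 0.0], [0.004, 0.001, -1.0]]
contact_force: [1.0, 0.2, -1.2]
width: 43.6
finger_force: 20.0
```

Emit:
jog_arm:
  steps:
    - {"tx": 0,"ty": 0,"tz": 0,"wx": 0,"wy": 0,"wz": 0,"hand": 36}
    - {"tx": 0,"ty": 0,"tz": 0,"wx": 0,"wy": 0,"wz": 0,"hand": 36}

```text
t: 19.8
position: [523.7, -118.2, 306.1]
eef_rot: [[0.968, 0.251, 0.0], [0.251, -0.968, 0.0], [0.0, -0.0, -1.0]]
contact_force: [-0.3, -0.3, -2.1]
width: 43.9
finger_force: 20.0
```

```bash
python3 -c "
from plan import *
plan([(419.4,351,140,-65.7)])"
```

```text
t 19.8 gp [ 523.7 -118.2  142.1] yaw -75.5 w 43.9 tilt [0.0001 0.0004] F [-0.3 -0.3 -2.1]
  t [0.14, -4.0, 0.02] wz -0.65 rows>=3.8
  t [0.37, -3.99, 0.01] wz -0.65 rows>=3.8
  t [0.59, -3.96, 0.02] wz -0.65 rows>=3.8
 -> [419.4 350.9 140.1] -65.7
```

Emit:
jog_arm:
  steps:
    - {"tx": 0.02,"ty": -0.5,"tz": 0,"wx": 0,"wy": 0,"wz": -0.1,"hand": 36}
    - {"tx": 0.05,"ty": -1.3,"tz": 0,"wx": 0,"wy": 0,"wz": -0.2,"hand": 36}
    - {"tx": 0.08,"ty": -2.2,"tz": 0,"wx": 0,"wy": 0,"wz": -0.4,"hand": 36}
    - {"tx": 0.11,"ty": -3.1,"tz": 0,"wx": 0,"wy": 0,"wz": -0.5,"hand": 36}
    - {"tx": 0.14,"ty": -4.0,"tz": 0,"wx": 0,"wy": 0,"wz": -0.65,"hand": 36}

```text
t: 20.22
position: [487.9, 39.4, 304.8]
eef_rot: [[0.952, 0.305, -0.002], [0.305, -0.952, -0.001], [-0.002, 0.0, -1.0]]
contact_force: [0.9, 0.5, -1.2]
width: 43.6
finger_force: 20.0
```

Emit:
jog_arm:
  steps:
    - {"tx": 0.08,"ty": -0.85,"tz": 0,"wx": 0,"wy": 0,"wz": -0.15,"hand": 36}
    - {"tx": 0.15,"ty": -1.65,"tz": 0,"wx": 0,"wy": 0,"wz": -0.3,"hand": 36}
    - {"tx": 0.22,"ty": -2.45,"tz": 0,"wx": 0,"wy": 0,"wz": -0.4,"hand": 36}
    - {"tx": 0.3,"ty": -3.2,"tz": 0,"wx": 0,"wy": 0,"wz": -0.5,"hand": 36}
    - {"tx": 0.37,"ty": -3.99,"tz": 0,"wx": 0,"wy": 0,"wz": -0.65,"hand": 36}

```text
t: 20.63
position: [453.4, 195.6, 304.8]
eef_rot: [[0.933, 0.359, -0.002], [0.359, -0.933, -0.001], [-0.002, 0.0, -1.0]]
contact_force: [0.7, -0.1, -2.3]
width: 43.7
finger_force: 20.0
```

Emit:
jog_arm:
  steps:
    - {"tx": 0.13,"ty": -0.85,"tz": 0,"wx": 0,"wy": 0,"wz": -0.15,"hand": 36}
    - {"tx": 0.27,"ty": -1.75,"tz": 0,"wx": 0,"wy": 0,"wz": -0.3,"hand": 36}
    - {"tx": 0.4,"ty": -2.65,"tz": 0,"wx": 0,"wy": 0,"wz": -0.45,"hand": 36}
    - {"tx": 0.51,"ty": -3.45,"tz": 0,"wx": 0,"wy": 0,"wz": -0.55,"hand": 36}
    - {"tx": 0.59,"ty": -3.96,"tz": 0,"wx": 0,"wy": 0,"wz": -0.65,"hand": 36}

```text
t: 21.05
position: [417.6, 354.0, 304.5]
eef_rot: [[0.91, 0.415, -0.003], [0.415, -0.91, -0.001], [-0.003, -0.0, -1.0]]
contact_force: [-0.9, -0.1, -1.9]
width: 43.7
finger_force: 20.0
```

Emit:
jog_arm:
  steps:
    - {"tx": 0,"ty": 0,"tz": 0,"wx": 0,"wy": 0,"wz": 0,"hand": 36}
    - {"tx": 0,"ty": 0,"tz": 0,"wx": 0,"wy": 0,"wz": 0,"hand": 36}
    - {"tx": 0,"ty": 0,"tz": 0,"wx": 0,"wy": 0,"wz": 0,"hand": 36}
    - {"tx": 0,"ty": 0,"tz": 0,"wx": 0,"wy": 0,"wz": 0,"hand": 36}
    - {"tx": 0,"ty": 0,"tz": 0,"wx": 0,"wy": 0,"wz": 0,"hand": 36}

```text
t: 21.47
position: [420.3, 349.5, 306.2]
eef_rot: [[0.912, 0.409, -0.0], [0.409, -0.912, -0.0], [-0.0, 0.0, -1.0]]
contact_force: [-0.5, 0.5, -2.3]
width: 43.7
finger_force: 20.0
```

```bash
python3 -c "
from plan import *
s,P=wcloud('w3')
h=cv2.cvtColor(s['pixels'],cv2.COLOR_RGB2HSV)
X,Y,Z=P[...,0],P[...,1],P[...,2]
m=((np.hypot(X-419,Y-351)<60)&(Z<9)&(h[...,1]<80)).astype(np.uint8)
m=cv2.morphologyEx(m,cv2.MORPH_OPEN,np.ones((5,5)))
n,l,st,ce=cv2.connectedComponentsWithStats(m);k=1+np.argmax(st[1:,4]);print(st[k])
rect(P,l==k,'rsq')
rect(P,(np.hypot(X-419,Y-351)<50)&(Z>140)&(Z<160),'bur')
plan([(419.4,351,40,-65.7)])"
```

```text
[ 218  164   66   48 2834]
rsq 2834 z 5.5 [array([426.9, 355. ]), array([47.8, 63.2]), np.float64(24.2)] circ [array([427.3, 356.2]), np.float64(37.4)]
bur 4980 z 154.0 [array([421.3, 350.1]), array([44.2, 67.1]), np.float64(24.1)] circ [array([426.3, 352.3]), np.float64(33.9)]
t 21.52 gp [420.2 349.7 142.3] yaw -65.8 w 43.5 tilt [-0.     -0.0001] F [-0.2 -0.1 -1.8]
  t [-0.0, -0.04, 2.56] wz -0.02 rows>=2.5
 -> [419.5 351.2  39.9] -65.7
```

View pics/w3.png

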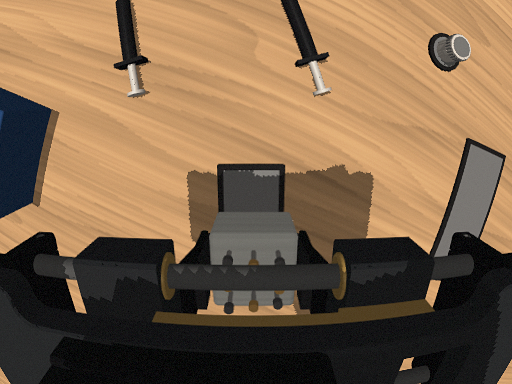

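Emit:
jog_arm:
  steps:
    - {"tx": 0,"ty": -0.04,"tz": 0.6,"wx": 0,"wy": 0,"wz": 0,"hand": 36}
    - {"tx": 0,"ty": -0.04,"tz": 1.3,"wx": 0,"wy": 0,"wz": 0,"hand": 36}
    - {"tx": 0,"ty": -0.04,"tz": 1.9,"wx": 0,"wy": 0,"wz": 0,"hand": 36}
    - {"tx": 0,"ty": -0.04,"tz": 2.3,"wx": 0,"wy": 0,"wz": 0,"hand": 36}
    - {"tx": 0,"ty": -0.04,"tz": 2.5,"wx": 0,"wy": 0,"wz": 0,"hand": 36}

```text
t: 21.93
position: [418.6, 351.2, 204.2]
eef_rot: [[0.912, 0.41, -0.002], [0.41, -0.912, -0.002], [-0.003, 0.001, -1.0]]
contact_force: [0.4, -0.2, -1.8]
width: 44.0
finger_force: 20.0
```

Emit:
jog_arm:
  steps:
    - {"tx": 0,"ty": 0,"tz": 0.1,"wx": 0,"wy": 0,"wz": 0,"hand": 36}
    - {"tx": 0,"ty": 0,"tz": 0.15,"wx": 0,"wy": 0,"wz": 0,"hand": 36}
    - {"tx": 0,"ty": 0,"tz": 0.15,"wx": 0,"wy": 0,"wz": 0,"hand": 36}
    - {"tx": 0,"ty": 0,"tz": 0.15,"wx": 0,"wy": 0,"wz": 0,"hand": 36}
    - {"tx": 0,"ty": 0,"tz": 0.15,"wx": 0,"wy": 0,"wz": 0,"hand": 36}

```text
t: 22.35
position: [419.3, 352.5, 201.4]
eef_rot: [[0.912, 0.411, 0.001], [0.411, -0.912, 0.001], [0.002, -0.001, -1.0]]
contact_force: [-0.2, 0.3, -0.9]
width: 43.9
finger_force: 20.0
```

Emit:
jog_arm:
  steps:
    - {"tx": 0,"ty": 0,"tz": 0,"wx": 0,"wy": 0,"wz": 0,"hand": 36}
    - {"tx": 0,"ty": 0,"tz": 0,"wx": 0,"wy": 0,"wz": 0,"hand": 36}
    - {"tx": 0,"ty": 0,"tz": 0,"wx": 0,"wy": 0,"wz": 0,"hand": 36}

```text
t: 22.6
position: [419.1, 352.3, 200.7]
eef_rot: [[0.912, 0.411, 0.0], [0.411, -0.912, 0.0], [0.0, -0.0, -1.0]]
contact_force: [1.2, -0.4, -1.0]
width: 44.1
finger_force: 20.0
```

```bash
python3 -c "
from plan import *
plan([(419.3,351.2,29.3,-65.7)])"
```

```text
t 22.6 gp [419.1 352.3  36.7] yaw -65.7 w 44.1 tilt [0.0003 0.0005] F [ 1.2 -0.4 -1. ]
  t [-0.01, 0.03, 0.18] wz -0.0 rows>=0.2
 -> [419.2 351.1  29.5] -65.7
```

Emit:
jog_arm:
  steps:
    - {"tx": 0,"ty": 0.02,"tz": 0.08,"wx": 0,"wy": 0,"wz": 0,"hand": 36}
    - {"tx": 0,"ty": 0.02,"tz": 0.13,"wx": 0,"wy": 0,"wz": 0,"hand": 36}
    - {"tx": 0,"ty": 0.02,"tz": 0.17,"wx": 0,"wy": 0,"wz": 0,"hand": 36}
    - {"tx": 0,"ty": 0.02,"tz": 0.18,"wx": 0,"wy": 0,"wz": 0,"hand": 36}
    - {"tx": 0,"ty": 0.02,"tz": 0.18,"wx": 0,"wy": 0,"wz": 0,"hand": 36}

```text
t: 23.02
position: [419.3, 351.4, 193.3]
eef_rot: [[0.912, 0.411, -0.0], [0.411, -0.912, -0.0], [-0.0, 0.0, -1.0]]
contact_force: [-2.1, -1.4, 4.1]
width: 43.9
finger_force: 20.0
```

Emit:
jog_arm:
  steps:
    - {"tx": 0,"ty": 0,"tz": 0,"wx": 0,"wy": 0,"wz": 0,"hand": 48}
    - {"tx": 0,"ty": 0,"tz": 0,"wx": 0,"wy": 0,"wz": 0,"hand": 58}
    - {"tx": 0,"ty": 0,"tz": 0,"wx": 0,"wy": 0,"wz": 0,"hand": 75}
    - {"tx": 0,"ty": 0,"tz": 0,"wx": 0,"wy": 0,"wz": 0,"hand": 75}
    - {"tx": 0,"ty": 0,"tz": 0,"wx": 0,"wy": 0,"wz": 0,"hand": 75}

```text
t: 23.43
position: [419.3, 351.6, 193.1]
eef_rot: [[0.912, 0.411, 0.0], [0.411, -0.912, 0.0], [0.0, -0.0, -1.0]]
contact_force: [0.3, -0.8, -0.9]
width: 67.1
finger_force: 0.0
```

Emit:
jog_arm:
  steps:
    - {"tx": 0,"ty": 0,"tz": -0.4,"wx": 0,"wy": 0,"wz": 0,"hand": 75}
    - {"tx": 0,"ty": 0,"tz": -1.2,"wx": 0,"wy": 0,"wz": 0,"hand": 75}
    - {"tx": 0,"ty": 0,"tz": -2.0,"wx": 0,"wy": 0,"wz": 0,"hand": 75}
    - {"tx": 0,"ty": 0,"tz": -2.6,"wx": 0,"wy": 0,"wz": 0,"hand": 86}
    - {"tx": 0,"ty": 0,"tz": -2.8,"wx": 0,"wy": 0,"wz": 0,"hand": 86}

```text
t: 23.85
position: [420.2, 352.0, 309.2]
eef_rot: [[0.912, 0.411, 0.004], [0.411, -0.912, 0.004], [0.005, -0.002, -1.0]]
contact_force: [0.7, 0.6, 0.5]
width: 81.9
finger_force: 0.0
```

```bash
python3 -c "
from plan import *
s,P=wcloud()
X,Y,Z=P[...,0],P[...,1],P[...,2]
rect(P,(np.hypot(X-419,Y-351)<50)&(Z>36)&(Z<45),'bur')
h=cv2.cvtColor(s['pixels'],cv2.COLOR_RGB2HSV)
rect(P,(np.hypot(X-419,Y-351)<48)&(Z>3)&(Z<9)&(h[...,1]<80),'rsq')
plan([(483.3,-122.3,140,-81)])"
```

```text
bur 2059 z 41.3 [array([420.5, 351.5]), array([43.4, 44.3]), np.float64(24.2)] circ [array([420.1, 351.2]), np.float64(30.1)]
rsq 1289 z 5.4 [array([419.2, 351.6]), array([64.7, 65. ]), np.float64(23.9)] circ [array([419.3, 351.1]), np.float64(44.4)]
t 23.9 gp [420.1 352.1 144.9] yaw -65.7 w 83.2 tilt [0.0036 0.0044] F [ 0.6 -0.4  1.3]
  t [-1.14, 3.82, 0.04] wz 1.02 rows>=3.8
  t [-0.81, 3.91, 0.04] wz 1.02 rows>=3.8
  t [-0.45, 3.96, 0.04] wz 1.01 rows>=3.8
 -> [ 483.2 -122.4  140.1] -81.0
```

Bur block sits centred on its rest. Back to the box.

Emit:
jog_arm:
  steps:
    - {"tx": -0.25,"ty": 0.85,"tz": 0,"wx": 0,"wy": 0,"wz": 0.25,"hand": 86}
    - {"tx": -0.5,"ty": 1.7,"tz": 0,"wx": 0,"wy": 0,"wz": 0.5,"hand": 86}
    - {"tx": -0.75,"ty": 2.55,"tz": 0,"wx": 0,"wy": 0,"wz": 0.75,"hand": 86}
    - {"tx": -1.0,"ty": 3.3,"tz": 0,"wx": 0,"wy": 0,"wz": 1.02,"hand": 86}
    - {"tx": -1.14,"ty": 3.82,"tz": 0,"wx": 0,"wy": 0,"wz": 1.02,"hand": 86}

```text
t: 24.32
position: [440.4, 190.2, 303.8]
eef_rot: [[0.946, 0.325, -0.002], [0.325, -0.946, -0.001], [-0.002, 0.001, -1.0]]
contact_force: [0.7, -0.1, 0.1]
width: 85.9
finger_force: 0.0
```

Emit:
jog_arm:
  steps:
    - {"tx": -0.16,"ty": 0.8,"tz": 0,"wx": 0,"wy": 0,"wz": 0.25,"hand": 86}
    - {"tx": -0.35,"ty": 1.7,"tz": 0,"wx": 0,"wy": 0,"wz": 0.5,"hand": 86}
    - {"tx": -0.53,"ty": 2.55,"tz": 0,"wx": 0,"wy": 0,"wz": 0.75,"hand": 86}
    - {"tx": -0.68,"ty": 3.3,"tz": 0,"wx": 0,"wy": 0,"wz": 1.02,"hand": 86}
    - {"tx": -0.81,"ty": 3.91,"tz": 0,"wx": 0,"wy": 0,"wz": 1.02,"hand": 86}

```text
t: 24.73
position: [461.0, 32.6, 304.0]
eef_rot: [[0.971, 0.24, -0.001], [0.24, -0.971, -0.001], [-0.001, 0.0, -1.0]]
contact_force: [0.8, 0.6, 0.8]
width: 86.3
finger_force: 0.0
```

Emit:
jog_arm:
  steps:
    - {"tx": -0.1,"ty": 0.85,"tz": 0,"wx": 0,"wy": 0,"wz": 0.25,"hand": 86}
    - {"tx": -0.2,"ty": 1.75,"tz": 0,"wx": 0,"wy": 0,"wz": 0.5,"hand": 86}
    - {"tx": -0.3,"ty": 2.65,"tz": 0,"wx": 0,"wy": 0,"wz": 0.75,"hand": 86}
    - {"tx": -0.4,"ty": 3.45,"tz": 0,"wx": 0,"wy": 0,"wz": 1.01,"hand": 86}
    - {"tx": -0.45,"ty": 3.96,"tz": 0,"wx": 0,"wy": 0,"wz": 1.01,"hand": 86}

```text
t: 25.15
position: [481.8, -126.3, 304.2]
eef_rot: [[0.988, 0.153, -0.001], [0.153, -0.988, -0.001], [-0.001, 0.001, -1.0]]
contact_force: [-0.7, 0.6, 0.6]
width: 85.9
finger_force: 0.0
```

Emit:
jog_arm:
  steps:
    - {"tx": 0,"ty": 0,"tz": 0,"wx": 0,"wy": 0,"wz": 0,"hand": 86}
    - {"tx": 0,"ty": 0,"tz": 0,"wx": 0,"wy": 0,"wz": 0,"hand": 86}
    - {"tx": 0,"ty": 0,"tz": 0,"wx": 0,"wy": 0,"wz": 0,"hand": 86}
    - {"tx": 0,"ty": 0,"tz": 0,"wx": 0,"wy": 0,"wz": 0,"hand": 86}
    - {"tx": 0,"ty": 0,"tz": 0,"wx": 0,"wy": 0,"wz": 0,"hand": 86}

```text
t: 25.57
position: [482.5, -121.7, 304.8]
eef_rot: [[0.987, 0.159, -0.0], [0.159, -0.987, 0.0], [-0.0, -0.0, -1.0]]
contact_force: [-0.6, 0.6, 0.7]
width: 85.7
finger_force: 0.0
```

```bash
python3 -c "
from plan import *
s,P=wcloud()
pile=(np.abs(P[...,0]-480)<110)&(np.abs(P[...,1]+120)<60)
Z=P[...,2]
rect(P,pile&(Z>25)&(Z<36),'box')
h=cv2.cvtColor(s['pixels'],cv2.COLOR_RGB2HSV)
rect(P,(np.hypot(P[...,0]-506,P[...,1]-98)<103)&(P[...,1]>20)&(Z>2.8)&(Z<9)&(h[...,1]<80),'rlong')
plan([(483,-122.4,60,-81)])"
```

```text
box 9377 z 30.3 [array([ 491.3, -120.9]), array([141.7,  57.8]), np.float64(9.0)] circ [array([ 491.2, -120. ]), np.float64(75.9)]
rlong 7901 z 5.2 [array([505.5,  98.1]), array([178.4,  76.2]), np.float64(12.2)] circ [array([505.3,  98.2]), np.float64(95.3)]
t 25.62 gp [ 482.5 -121.9  140.9] yaw -80.9 w 86.1 tilt [-0.0002  0.0004] F [-0.2  0.4 -0.2]
  t [0.01, 0.01, 2.02] wz 0.03 rows>=1.9
 -> [ 482.9 -122.2   60.1] -81.0
```

Emit:
jog_arm:
  steps:
    - {"tx": 0,"ty": 0.01,"tz": 0.7,"wx": 0,"wy": 0,"wz": 0,"hand": 86}
    - {"tx": 0,"ty": 0.01,"tz": 1.5,"wx": 0,"wy": 0,"wz": 0,"hand": 86}
    - {"tx": 0,"ty": 0.01,"tz": 2.2,"wx": 0,"wy": 0,"wz": 0,"hand": 86}
    - {"tx": 0,"ty": 0.01,"tz": 2.6,"wx": 0,"wy": 0,"wz": 0,"hand": 86}
    - {"tx": 0,"ty": 0.01,"tz": 2.75,"wx": 0,"wy": 0,"wz": 0,"hand": 86}

```text
t: 26.03
position: [481.5, -122.5, 192.7]
eef_rot: [[0.987, 0.158, -0.004], [0.158, -0.987, 0.0], [-0.004, -0.001, -1.0]]
contact_force: [-0.9, 0.6, 0.1]
width: 86.0
finger_force: 0.0
```

Emit:
jog_arm:
  steps:
    - {"tx": 0,"ty": 0,"tz": 0.1,"wx": 0,"wy": 0,"wz": 0,"hand": 86}
    - {"tx": 0,"ty": 0,"tz": 0.17,"wx": 0,"wy": 0,"wz": 0,"hand": 86}
    - {"tx": 0,"ty": 0,"tz": 0.17,"wx": 0,"wy": 0,"wz": 0,"hand": 86}
    - {"tx": 0,"ty": 0,"tz": 0.17,"wx": 0,"wy": 0,"wz": 0,"hand": 86}
    - {"tx": 0,"ty": 0,"tz": 0.17,"wx": 0,"wy": 0,"wz": 0,"hand": 86}

```text
t: 26.45
position: [482.9, -123.3, 189.2]
eef_rot: [[0.988, 0.157, 0.002], [0.157, -0.988, 0.0], [0.002, -0.0, -1.0]]
contact_force: [0.4, -0.3, 0.2]
width: 85.7
finger_force: 0.0
```

```bash
python3 -c "
from plan import *
plan([(482.7,-122.3,22.5,-81)])"
```

```text
t 26.45 gp [ 482.9 -123.3   25.2] yaw -81.0 w 85.7 tilt [0.0016 0.0003] F [ 0.4 -0.3  0.2]
  t [-0.0, -0.03, 0.07] wz 0.01 rows>=0.1
 -> [ 482.7 -122.1   22.4] -81.0
```

Emit:
jog_arm:
  steps:
    - {"tx": 0,"ty": -0.02,"tz": 0.04,"wx": 0,"wy": 0,"wz": 0,"hand": 86}
    - {"tx": 0,"ty": -0.02,"tz": 0.05,"wx": 0,"wy": 0,"wz": 0,"hand": 75}
    - {"tx": 0,"ty": -0.02,"tz": 0.05,"wx": 0,"wy": 0,"wz": 0,"hand": 65}
    - {"tx": 0,"ty": -0.02,"tz": 0.05,"wx": 0,"wy": 0,"wz": 0,"hand": 58}
    - {"tx": 0,"ty": -0.02,"tz": 0.05,"wx": 0,"wy": 0,"wz": 0,"hand": 48}
  newtons: 35

```text
t: 26.87
position: [482.4, -122.5, 186.4]
eef_rot: [[0.988, 0.157, 0.0], [0.157, -0.988, 0.0], [0.0, -0.0, -1.0]]
contact_force: [0.1, 0.1, 0.2]
width: 66.8
finger_force: 0.0
```

Emit:
jog_arm:
  steps:
    - {"tx": 0,"ty": 0,"tz": 0,"wx": 0,"wy": 0,"wz": 0,"hand": 48}
    - {"tx": 0,"ty": 0,"tz": 0,"wx": 0,"wy": 0,"wz": 0,"hand": 48}
    - {"tx": 0,"ty": 0,"tz": 0,"wx": 0,"wy": 0,"wz": 0,"hand": 48}
    - {"tx": 0,"ty": 0,"tz": 0,"wx": 0,"wy": 0,"wz": 0,"hand": 48}
    - {"tx": 0,"ty": 0,"tz": 0,"wx": 0,"wy": 0,"wz": 0,"hand": 48}

```text
t: 27.28
position: [482.4, -122.5, 186.3]
eef_rot: [[0.988, 0.157, -0.0], [0.157, -0.988, 0.0], [0.0, -0.0, -1.0]]
contact_force: [0.1, 0.6, -0.3]
width: 56.2
finger_force: 35.0
```

```bash
python3 -c "
from plan import *
print(ctrl.observe()['finger_force'])
plan([(483,-122.3,90,-81),(505.5,98.3,90,-77.8)])"
```

```text
34.99658745713532
t 27.28 gp [ 482.4 -122.5   22.3] yaw -81.0 w 56.2 tilt [-0.      0.0001] F [ 0.1  0.6 -0.3]
  t [0.02, -0.0, -1.69] wz 0.01 rows>=1.6
 -> [ 483.2 -122.4   89.9] -81.0
  t [0.71, -2.68, -0.0] wz -0.32 rows>=2.7
  t [0.78, -2.66, -0.0] wz -0.32 rows>=2.7
 -> [505.6  98.2  89.9] -77.8
```

Emit:
jog_arm:
  steps:
    - {"tx": 0,"ty": 0,"tz": -0.2,"wx": 0,"wy": 0,"wz": 0,"hand": 48}
    - {"tx": 0,"ty": 0,"tz": -0.6,"wx": 0,"wy": 0,"wz": 0,"hand": 48}
    - {"tx": 0,"ty": 0,"tz": -1.1,"wx": 0,"wy": 0,"wz": 0,"hand": 48}
    - {"tx": 0,"ty": 0,"tz": -1.5,"wx": 0,"wy": 0,"wz": 0,"hand": 48}
    - {"tx": 0,"ty": 0,"tz": -1.7,"wx": 0,"wy": 0,"wz": 0,"hand": 48}

```text
t: 27.7
position: [482.7, -122.8, 256.3]
eef_rot: [[0.988, 0.157, 0.002], [0.157, -0.988, 0.0], [0.002, 0.0, -1.0]]
contact_force: [0.2, -0.3, -2.6]
width: 55.5
finger_force: 35.0
```

Emit:
jog_arm:
  steps:
    - {"tx": 0.07,"ty": -0.3,"tz": 0,"wx": 0,"wy": 0,"wz": 0,"hand": 48}
    - {"tx": 0.2,"ty": -0.8,"tz": 0,"wx": 0,"wy": 0,"wz": -0.1,"hand": 48}
    - {"tx": 0.36,"ty": -1.4,"tz": 0,"wx": 0,"wy": 0,"wz": -0.2,"hand": 48}
    - {"tx": 0.53,"ty": -2.0,"tz": 0,"wx": 0,"wy": 0,"wz": -0.26,"hand": 48}
    - {"tx": 0.71,"ty": -2.68,"tz": 0,"wx": 0,"wy": 0,"wz": -0.32,"hand": 48}

```text
t: 28.12
position: [493.3, -11.7, 254.2]
eef_rot: [[0.983, 0.184, -0.0], [0.184, -0.983, -0.0], [-0.0, 0.0, -1.0]]
contact_force: [0.4, 0.4, -3.6]
width: 56.2
finger_force: 35.0
```

Emit:
jog_arm:
  steps:
    - {"tx": 0.2,"ty": -0.68,"tz": 0,"wx": 0,"wy": 0,"wz": -0.1,"hand": 48}
    - {"tx": 0.4,"ty": -1.35,"tz": 0,"wx": 0,"wy": 0,"wz": -0.16,"hand": 48}
    - {"tx": 0.58,"ty": -1.95,"tz": 0,"wx": 0,"wy": 0,"wz": -0.24,"hand": 48}
    - {"tx": 0.72,"ty": -2.42,"tz": 0,"wx": 0,"wy": 0,"wz": -0.32,"hand": 48}
    - {"tx": 0.78,"ty": -2.66,"tz": 0,"wx": 0,"wy": 0,"wz": -0.32,"hand": 48}

```text
t: 28.53
position: [504.4, 101.1, 254.1]
eef_rot: [[0.977, 0.215, -0.001], [0.215, -0.977, 0.001], [-0.0, -0.001, -1.0]]
contact_force: [-0.1, 0.4, -3.2]
width: 55.9
finger_force: 35.0
```

Emit:
jog_arm:
  steps:
    - {"tx": 0,"ty": 0,"tz": 0,"wx": 0,"wy": 0,"wz": 0,"hand": 48}
    - {"tx": 0,"ty": 0,"tz": 0,"wx": 0,"wy": 0,"wz": 0,"hand": 48}
    - {"tx": 0,"ty": 0,"tz": 0,"wx": 0,"wy": 0,"wz": 0,"hand": 48}
    - {"tx": 0,"ty": 0,"tz": 0,"wx": 0,"wy": 0,"wz": 0,"hand": 48}
    - {"tx": 0,"ty": 0,"tz": 0,"wx": 0,"wy": 0,"wz": 0,"hand": 48}

```text
t: 28.95
position: [504.7, 96.9, 254.4]
eef_rot: [[0.978, 0.21, -0.0], [0.21, -0.978, -0.0], [-0.0, 0.0, -1.0]]
contact_force: [0.0, 1.1, -3.7]
width: 55.8
finger_force: 35.0
```

```bash
python3 -c "
from plan import *
plan([(505.5,98.3,32,-77.8)])
s=snap('scene','s4');P=cloud(s)
X,Y,Z=P[...,0],P[...,1],P[...,2]
rect(P,(np.hypot(X-505,Y-98)<110)&(Z>85)&(Z<105),'box')
"
```

```text
t 28.95 gp [504.7  96.9  90.4] yaw -77.9 w 55.8 tilt [-0.     -0.0001] F [ 0.   1.1 -3.7]
  t [0.03, -0.03, 1.46] wz -0.02 rows>=1.4
 -> [505.6  98.3  32. ] -77.8
box 957 z 99.4 [array([507.1,  95.9]), array([161.8,  74.1]), np.float64(18.9)] circ [array([508.5,  92.5]), np.float64(83.8)]
```

View pics/s4.png

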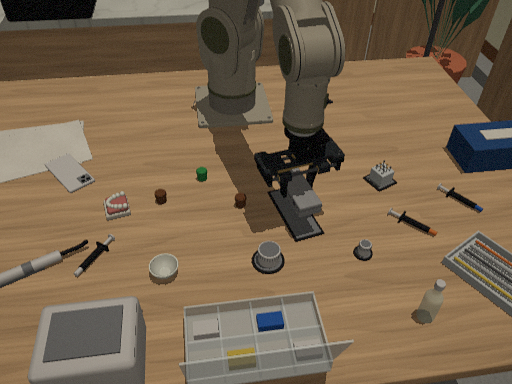

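All as expected: small jar (363,249), large jar (268,256) and bur block (381,177) on their rests, and the box held level over the long rest at (303,200). Lower it.

Emit:
jog_arm:
  steps:
    - {"tx": 0.02,"ty": -0.03,"tz": 0.4,"wx": 0,"wy": 0,"wz": 0,"hand": 48}
    - {"tx": 0.02,"ty": -0.03,"tz": 0.8,"wx": 0,"wy": 0,"wz": 0,"hand": 48}
    - {"tx": 0.02,"ty": -0.03,"tz": 1.1,"wx": 0,"wy": 0,"wz": 0,"hand": 48}
    - {"tx": 0.02,"ty": -0.03,"tz": 1.3,"wx": 0,"wy": 0,"wz": 0,"hand": 48}
    - {"tx": 0.02,"ty": -0.03,"tz": 1.35,"wx": 0,"wy": 0,"wz": 0,"hand": 48}

```text
t: 29.42
position: [504.7, 99.1, 199.0]
eef_rot: [[0.977, 0.211, -0.002], [0.211, -0.977, -0.001], [-0.002, 0.001, -1.0]]
contact_force: [0.1, 0.1, -3.0]
width: 55.6
finger_force: 35.0
```

Emit:
jog_arm:
  steps:
    - {"tx": 0,"ty": 0,"tz": 0,"wx": 0,"wy": 0,"wz": 0,"hand": 48}
    - {"tx": 0,"ty": 0,"tz": 0,"wx": 0,"wy": 0,"wz": 0,"hand": 48}
    - {"tx": 0,"ty": 0,"tz": 0,"wx": 0,"wy": 0,"wz": 0,"hand": 48}
    - {"tx": 0,"ty": 0,"tz": 0,"wx": 0,"wy": 0,"wz": 0,"hand": 48}
    - {"tx": 0,"ty": 0,"tz": 0,"wx": 0,"wy": 0,"wz": 0,"hand": 48}

```text
t: 29.83
position: [505.4, 99.5, 200.8]
eef_rot: [[0.977, 0.212, 0.001], [0.212, -0.977, 0.001], [0.001, -0.0, -1.0]]
contact_force: [0.9, 0.3, -4.2]
width: 55.4
finger_force: 35.0
```

```bash
python3 -c "
from plan import *
plan([(505.5,98.2,27.3,-77.8)])"
```

```text
t 29.83 gp [505.4  99.5  36.8] yaw -77.8 w 55.4 tilt [0.0008 0.0005] F [ 0.9  0.3 -4.2]
  t [-0.0, 0.03, 0.24] wz 0.01 rows>=0.2
 -> [505.6  98.4  27.2] -77.8
```

Emit:
jog_arm:
  steps:
    - {"tx": 0,"ty": 0.03,"tz": 0.08,"wx": 0,"wy": 0,"wz": 0,"hand": 48}
    - {"tx": 0,"ty": 0.03,"tz": 0.15,"wx": 0,"wy": 0,"wz": 0,"hand": 48}
    - {"tx": 0,"ty": 0.03,"tz": 0.2,"wx": 0,"wy": 0,"wz": 0,"hand": 48}
    - {"tx": 0,"ty": 0.03,"tz": 0.22,"wx": 0,"wy": 0,"wz": 0,"hand": 48}
    - {"tx": 0,"ty": 0.03,"tz": 0.22,"wx": 0,"wy": 0,"wz": 0,"hand": 48}

```text
t: 30.25
position: [505.4, 98.3, 191.4]
eef_rot: [[0.977, 0.212, -0.0], [0.212, -0.977, -0.0], [-0.0, -0.0, -1.0]]
contact_force: [0.6, 0.9, -2.9]
width: 55.8
finger_force: 35.0
```

Emit:
jog_arm:
  steps:
    - {"tx": 0,"ty": 0,"tz": 0,"wx": 0,"wy": 0,"wz": 0,"hand": 48}
    - {"tx": 0,"ty": 0,"tz": 0,"wx": 0,"wy": 0,"wz": 0,"hand": 48}
    - {"tx": 0,"ty": 0,"tz": 0,"wx": 0,"wy": 0,"wz": 0,"hand": 48}

```text
t: 30.5
position: [505.4, 98.3, 191.5]
eef_rot: [[0.977, 0.212, -0.0], [0.212, -0.977, 0.0], [-0.0, -0.0, -1.0]]
contact_force: [-1.0, -1.0, -3.6]
width: 55.4
finger_force: 35.0
```

```bash
python3 -c "
from plan import *
plan([(505.5,98.2,27.3,-77.8)])"
```

```text
t 30.5 gp [505.4  98.3  27.5] yaw -77.8 w 55.4 tilt [-0.  0.] F [-1.  -1.  -3.6]
  t [0.0, 0.0, 0.0] wz 0.01 rows>=0.0
 -> [505.4  98.3  27.5] -77.8
```

Emit:
jog_arm:
  steps:
    - {"tx": 0,"ty": 0,"tz": 0.015,"wx": 0,"wy": 0,"wz": 0,"hand": 48}
    - {"tx": 0,"ty": 0,"tz": 0.02,"wx": 0,"wy": 0,"wz": 0,"hand": 48}
    - {"tx": 0,"ty": 0,"tz": 0.02,"wx": 0,"wy": 0,"wz": 0,"hand": 48}
    - {"tx": 0,"ty": 0,"tz": 0.02,"wx": 0,"wy": 0,"wz": 0,"hand": 48}

```text
t: 30.83
position: [505.5, 98.3, 191.3]
eef_rot: [[0.977, 0.212, -0.0], [0.212, -0.977, 0.0], [0.0, -0.0, -1.0]]
contact_force: [-4.7, -0.6, 7.5]
width: 55.6
finger_force: 35.0
```

Emit:
jog_arm:
  steps:
    - {"tx": 0,"ty": 0,"tz": 0,"wx": 0,"wy": 0,"wz": 0,"hand": 60}
    - {"tx": 0,"ty": 0,"tz": 0,"wx": 0,"wy": 0,"wz": 0,"hand": 70}
    - {"tx": 0,"ty": 0,"tz": 0,"wx": 0,"wy": 0,"wz": 0,"hand": 86}
    - {"tx": 0,"ty": 0,"tz": 0,"wx": 0,"wy": 0,"wz": 0,"hand": 86}
    - {"tx": 0,"ty": 0,"tz": 0,"wx": 0,"wy": 0,"wz": 0,"hand": 86}

```text
t: 31.25
position: [505.5, 98.3, 190.7]
eef_rot: [[0.977, 0.212, 0.0], [0.212, -0.977, 0.0], [0.0, -0.0, -1.0]]
contact_force: [0.3, -0.1, 0.2]
width: 78.9
finger_force: 0.0
```

Emit:
jog_arm:
  steps:
    - {"tx": 0,"ty": 0,"tz": -0.4,"wx": 0,"wy": 0,"wz": 0,"hand": 86}
    - {"tx": 0,"ty": 0,"tz": -1.3,"wx": 0,"wy": 0,"wz": 0,"hand": 86}
    - {"tx": 0,"ty": 0,"tz": -2.2,"wx": 0,"wy": 0,"wz": 0,"hand": 86}
    - {"tx": 0,"ty": 0,"tz": -3.2,"wx": 0,"wy": 0,"wz": 0,"hand": 86}
    - {"tx": 0,"ty": 0,"tz": -3.6,"wx": 0,"wy": 0,"wz": 0,"hand": 86}

```text
t: 31.67
position: [506.4, 98.0, 339.6]
eef_rot: [[0.977, 0.211, 0.005], [0.211, -0.977, 0.002], [0.006, -0.001, -1.0]]
contact_force: [0.9, -0.1, 0.2]
width: 85.6
finger_force: 0.0
```

Emit:
jog_arm:
  steps:
    - {"tx": -1,"ty": 0,"tz": -0.5,"wx": 0,"wy": 0,"wz": 0,"hand": 86}
    - {"tx": -1.5,"ty": 0,"tz": -0.8,"wx": 0,"wy": 0,"wz": 0,"hand": 86}
    - {"tx": -1.5,"ty": 0,"tz": -0.8,"wx": 0,"wy": 0,"wz": 0,"hand": 86}
    - {"tx": -1.5,"ty": 0,"tz": -0.8,"wx": 0,"wy": 0,"wz": 0,"hand": 86}
    - {"tx": -1.5,"ty": 0,"tz": -0.8,"wx": 0,"wy": 0,"wz": 0,"hand": 86}

```text
t: 32.08
position: [447.0, 85.8, 366.6]
eef_rot: [[0.977, 0.212, 0.0], [0.212, -0.977, 0.001], [0.001, -0.001, -1.0]]
contact_force: [0.2, 0.1, 0.3]
width: 86.2
finger_force: 0.0
```

```bash
python3 -c "
from plan import *
s,P=wcloud('w5')
X,Y,Z=P[...,0],P[...,1],P[...,2]
h=cv2.cvtColor(s['pixels'],cv2.COLOR_RGB2HSV)
b=np.hypot(X-505,Y-98)<105
rect(P,b&(Z>30)&(Z<40),'box');rect(P,b&(Z>2.8)&(Z<9)&(h[...,1]<80),'rlong')
rect(P,(np.hypot(X-647,Y-9)<45)&(Z>36)&(Z<46),'large')
rect(P,(np.hypot(X-655,Y-226)<40)&(Z>30)&(Z<38),'small')
s=snap('scene');P=cloud(s);X,Y,Z=P[...,0],P[...,1],P[...,2]
for nm,x,y,a,c in [('small',655,226,32,42),('large',647,9,38,48),('bur',419,351,38,48)]: rect(P,(np.hypot(X-x,Y-y)<45)&(Z>a)&(Z<c),nm)
plan([])"
```

```text
box 7776 z 35.3 [array([506.1,  98.4]), array([158.4,  57.8]), np.float64(12.2)] circ [array([506.2,  98.1]), np.float64(83.7)]
rlong 1720 z 5.3 [array([505.5,  99. ]), array([177.6,  75.1]), np.float64(12.1)] circ [array([505.3,  98.8]), np.float64(95.1)]
large 1465 z 41.6 [array([646. ,  10.5]), array([49.3, 50.2]), np.float64(52.3)] circ [array([646.4,  10.3]), np.float64(25.8)]
small 109 z 37.0 [array([655.5, 226.2]), array([28.4, 27.2]), np.float64(3.2)] circ [array([655.5, 227.5]), np.float64(15.6)]
large 339 z 42.8 [array([646.2,  10.1]), array([48.5, 49.7]), np.float64(24.7)] circ [array([645.3,   9.5]), np.float64(26.4)]
bur 169 z 42.9 [array([418.9, 350.3]), array([45.1, 45.6]), np.float64(24.5)] circ [array([419. , 351.6]), np.float64(29.8)]
t 32.18 gp [447.2  85.8 202.2] yaw -77.8 w 85.8 tilt [-0.0005 -0.0007] F [0.1 0.1 0. ]
```

View pics/w5.png

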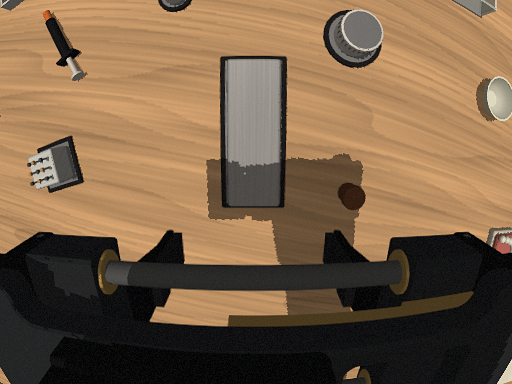

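The box is centred on the long rest (253,132), and the large jar (355,38) and bur block (55,163) are on theirs.

```bash
python3 -c "
from workcell import ctrl
print(ctrl.close_job())"
```

```text
the job is handed in; nothing more can be done
None
```

All four pieces stand released on their own rests, each measured within about 2 mm of its rest's centre; the job was handed in at about 32 s, and no verdict came back.

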